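Load, lock and start the tilted cup mixer

TASK

Load the tilted mixer and start it: first put the wide adapter cup fully down into the mixer's tilted holder and let go of it, then nest the taller, slimmer sample cup fully down inside the adapter. Next turn the lock collar by its upright post until its pointer lines up with the bar-shaped locked mark, and last press the start button fully in and let it come back. Leave the two bottles and the vial rack where they stand.

Things in the scene. Friction and masses are not known exactly. Their poses are not given: they have to be found in the camera images.
- mixer: bench mixer, fixed, about 0.25 m square on plan and 190 mm high at its back: grey and yellow foot under a yellow slab 260 x 260 x 50 mm with a flat black deck face that leans 35 degrees from level towards the mixer's front. Origin: centre of the underside, on the bench. Axes: z up, -x is the front (the low side of the deck)
- holder_seat (a point): centre of the inner floor of the holder, an open steel cup fixed amid the leaning deck. 8 mm above the deck; the mouth is 54 mm further along +z, inner diameter 64 mm (56 at the floor), outer 74. Axes of the deck: z square out of it (35 deg from vertical), the axis of holder and collar; x up the slope; y level
- collar (a joint): lock collar, knurled aluminium ring 106 mm across, captive round the holder's foot, turning on its axis; an arm with a pointed end (99 mm from the axis) carries a post. Rad, growing anticlockwise seen looking onto the deck: 0 = post straight up the slope (stop), 1.571 = pointer at the locked mark, 1.95 = far stop. Stays where left; turning takes about 2.5 N at the post
- post_top (a point): centre of the top of the collar's post: a plain round steel post 16 mm in diameter, parallel to the holder's axis, 80 mm from it, standing 42 mm proud of the arm, its top 60 mm above the deck surface
- lock_mark (a point): inner end of the locked mark: one flat aluminium bar 22 x 8 mm on the black deck, pointing at the holder's axis, 104 mm from the axis, on the deck's +y side
- adapter_cup: adapter cup, the wider and shorter of two plain hollow aluminium cups: tapered, diameter 52 mm at the foot and 66 mm at the rim, 85 mm high, wall 3 mm, floor 12 mm thick, 0.16 kg. Loose, stands upright on the bench. Origin: centre of its underside, z towards the rim. Seated in the holder it stands 31 mm proud of the holder's mouth
- sample_cup: sample cup, the taller and slimmer aluminium cup: same tapered shape, diameter 43 mm at the foot and 55 mm at the rim, 104 mm high, wall 2.5 mm, floor 6 mm, 0.12 kg. Loose, upright on the bench. Origin: centre of its underside, z to the rim. Fully nested, its underside is 12 mm above the adapter's origin and it stands 31 mm proud of the adapter's rim
- start (a joint): start button, round grey spring button 32 mm across in a grey housing 44 mm across, at the low corner of the deck on the deck's -y side; value = how far it is pressed in, 0 to 0.006 m. Pressing fully takes 5 N, square to the deck; it springs back
- start_top (a point): centre of the start button's top face, 22 mm above the deck surface when released; same axes as the deck (z square out of it)
- bottle_a: amber jar with a blue cap, diameter 60 mm, 110 mm high, loose bystander; origin at the centre of its underside
- bottle_b: a second jar like it, loose bystander; origin at the centre of its underside
- vial_rack: white rack of blue-capped vials, 100 x 190 mm, 59 mm high, loose bystander; origin at the centre of its underside
Things that resemble listed ones, but are neither listed nor needed, are in the scene too. What is shaped like the sample_cup but pink is not meant.

How it is judged:
By the outcome, as a careful person would: the job done as asked, in the order asked, and still so for the second after the job is handed in, with the robot touching nothing.
It also fails if it takes over 72 s, if anything falls off the work surface, if the arm or the gripper's body presses on something with over 40 N, if the wrist force passes 120 N, or if a joint passes its speed limit or range.

ROBOT

A 6-joint arm with a two-finger parallel gripper is mounted at the origin on the work surface. World frame = base frame: x ahead of the robot, y to its left, z up, the work surface at z = 0. Lengths are in m, angles in rad, forces in N, time in s.
With the tool pointing down it reaches from about 0.375 to 0.975 m from the base axis. Payload 3.8 kg.
Tool frame: the origin (TCP) lies midway between the tips of the shut fingers; the grasp point (between the pads) lies 19 mm behind it; z points along the fingers, y is the line along which they close (so a half turn about z gives the same grasp; the last joint's range is limited). The gripper opens to 85 mm and grips with 20 to 120 N. Pads are 22 mm wide; open, the fingers measure 114 mm over their backs; the gripper's body (76 mm by 85 mm) begins 54 mm behind the grasp point. The pads swing forward as they close: fully open they stand 13 mm farther back than shut.
Start: joints at [1.112, 0.264, 1.604, -0, 1.274, -0.037], TCP at [0.276, 0.616, 0.201] pointing down, gripper open.
Joint ranges: [-2.63, 2.63], [-0.94, 2.18], [0.31, 2.57], [-1.31, 4.45], [0, 2.66], [-2.55, 2.55]. Speed limits (rad/s): [2.57, 2.57, 3.14, 3.14, 3.14, 3.14].

INTERFACE

Orientations are given as a rotation vector (axis times angle).
In Python, from workcell import bot gives the robot as it stands.
- The arm moves only by the tool jog_arm, never from a script. Its argument "motion" is a list of rows, each a list of 5 numbers: the opening, from -1 (shut) to 1 (fully open), then the shift along the tool's x, y, z in mm, then the turn about the tool's z in degrees. In form: [[claw, x, y, z, twist], ...]. A call has 1 to 10 rows; each row shifts and turns the commanded pose from where the row before left it, along the tool's axes as they then stand; what a row does not reach is not made up. A row lasts 1/12 s, in which the tool goes at most 41.7 mm and 7.16 degrees, less where a joint would pass 70% of its speed; a pose out of reach is approached as far as the arm can. A call with a gripper value outside its range is refused whole. The fingers move at their own pace and stop on an object; "force" is the grip in N (left out, the last holds). Time passes only in rows, so rows that do not move let the fingers close. It gives the time, the measured TCP pose, the force, the opening and the grip force at its end, in the units of the state.
- bot.read_state(): the state, without advancing time (a new reading comes with each control period).
- bot.read_camera(name): name is "scene" or "top" or "wrist"; returns (picture, depth): 480x640x3 uint8, red, green, blue; 480x640 float32, m along the optical axis (not along the pixel's ray), 0 where there is no reading.
- bot.get_calibration(name): a dict with "vfov" (degrees; the focal length in pixels is half the picture's height over the tangent of half this angle, whatever the lens; pixels are square), "cx", "cy" (the principal point, pixels), "dist" ([k1, k2, p1, p2, k3] as OpenCV has them; the pictures are not rectified), "rvec" (rotation vector, rad) and "tvec" (3), from world to camera coordinates, as OpenCV has them; the wrist camera has in their place "tool_from_camera" (4x4, takes a point from camera to tool coordinates, whose origin is the TCP and whose axes are the flange's). Camera axes: x right, y down, z forward; pixel columns grow to the right and rows downward; lengths in m; the calibration is good to about 2 mm. A picture is of the moment at which its call begins: read the wrist's pose just before it. get_calibration takes no time and is no camera call.
- bot.finish_job(): hands the job in; it is judged then, once.
The state is a dict: "time": time; "q": joint angles; "joint_vel": joint speeds; "joint_torque": joint torques, N m; "tool_pos": TCP position; "tcp_rot": TCP orientation; "wrist_force": force on the tool from outside, world axes, zero at the start; "torque": the same for the moment, N m; "width": opening from 0.0 (shut) to 1.0 (fully open); "grip_force": force on a finger pad.
Only numpy, scipy, OpenCV 4.12 (cv2) and the standard library are available. Lean on these libraries where they do the work, as an engineer would, in place of code of your own. Each camera call takes 0.05 s, during which the arm holds its last target. There are 200 camera calls.

## Working session

There is one attempt and no reset: what is moved stays moved. The work goes in short steps, Python scripts to look and compute and a tool call to move; the robot and the scene stay as the last step left them, time stands still between calls to the robot, and variables do not carry over. Pictures are saved under pics/ and viewed, at most 10 in all, crops included, and the job is handed in when it is done.

Besides the shell and the picture viewer there is one more tool, called after ">>>" by a JSON object that holds its "api" and its "payload". jog_arm: Moves the arm, as the interface text tells. Its arguments: {"type":"object","properties":{"motion":{"type":"array"},"force":{"type":"number"}},"required":["motion"]}

```bash
mkdir -p pics; ls; cat > h.py <<'E'
import numpy as np, cv2
from scipy.spatial.transform import Rotation as R
from workcell import bot
def K(c):
    f=240/np.tan(np.radians(c['vfov'])/2); return np.array([[f,0,c['cx']],[0,f,c['cy']],[0,0,1.]])
def pose(c,st=None):
    "world_from_camera R,t"
    if 'rvec' in c:
        r=R.from_rotvec(np.ravel(c['rvec'])).as_matrix(); return r.T,-r.T@np.ravel(c['tvec'])
    T=np.eye(4);T[:3,:3]=R.from_rotvec(st['tcp_rot']).as_matrix();T[:3,3]=st['tool_pos'];T=T@np.array(c['tool_from_camera']);return T[:3,:3],T[:3,3]
def snap(n):
    st=bot.read_state();im,d=bot.read_camera(n);c=bot.get_calibration(n)
    np.savez('last_%s.npz'%n,im=im,d=d);return im,d,c,pose(c,st)
def rays(uv,c,P):
    u=cv2.undistortPoints(np.float64(uv).reshape(-1,1,2),K(c),np.float64(c['dist'])).reshape(-1,2)
    return np.c_[u,np.ones(len(u))]
def cloud(d,c,P):
    vv,uu=np.mgrid[:480,:640];r=rays(np.c_[uu.ravel(),vv.ravel()],c,P)
    return ((r*d.reshape(-1,1))@P[0].T+P[1]).reshape(480,640,3)
def onplane(uv,c,P,z):
    r=rays(uv,c,P)@P[0].T; return P[1]+r*((z-P[1][2])/r[:,2])[:,None]
E
python3 - <<'E'
from h import *
for n in('scene','top'):
    im,d,c,P=snap(n);cv2.imwrite('pics/%s0.png'%n,im[:,:,::-1]);print(n,P[1].round(3),c['vfov'],c['dist'],(d>0).mean())
print(bot.read_state())
E
```

```text
pics
scene [ 1.193 -0.914  0.912] 50.191081822327796 [-0.14920668  0.          0.          0.          0.        ] 0.9959342447916667
top [ 0.29  -0.029  1.181] 52.90359000498861 [-0.03370164  0.          0.          0.          0.        ] 0.9959212239583334
{'time': 0.1, 'q': array([ 1.11210007e+00,  2.64656994e-01,  1.60526609e+00,  1.99899546e-05,
        1.27366915e+00, -3.68722686e-02]), 'joint_vel': array([-0.00144524, -0.00152421, -0.00289103,  0.00153824,  0.00024742,
       -0.00037356]), 'joint_torque': array([-5.26518634e-04, -5.16706359e+01, -3.68591738e+01, -6.99610678e-05,
        6.31294388e-03, -3.10815574e-05]), 'tool_pos': array([0.27602009, 0.6151939 , 0.20008512]), 'tcp_rot': array([-6.57600158e-01, -3.07147517e+00,  3.03714939e-03]), 'wrist_force': array([-0.26616521, -0.04530228,  0.27522133]), 'torque': array([-0.03835891,  0.03670751,  0.00542273]), 'grip_force': 0.0, 'width': 0.9968008446219264}
```

View pics/scene0.png

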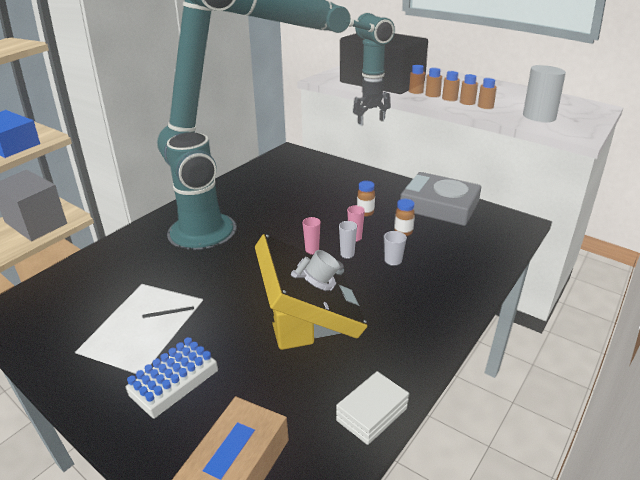

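View pics/top0.png

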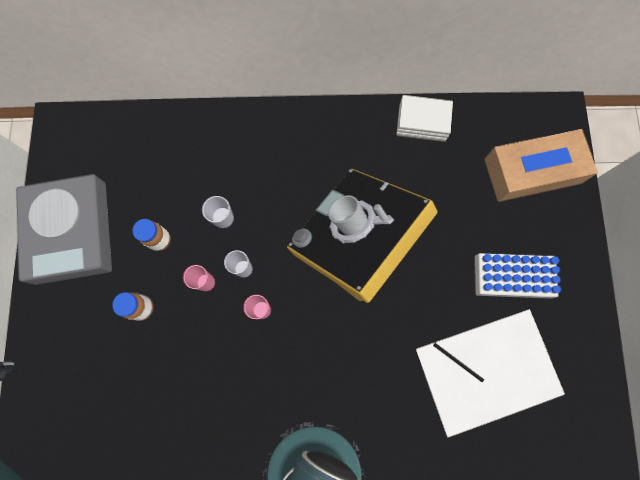

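The scene view shows the two clear cups: the sample at about (347,238) and the adapter at (394,247). The holder is at (322,265), and its low side faces the bottles. In the top view the adapter is at (215,210), the sample at (237,264), the holder at (350,212), the post at (383,214), the lock mark at (383,186) and the start button at (302,238). Next I measure these using depth.

```bash
cat > m.py <<'E'
from h import *
def load(n):
    z=np.load('last_%s.npz'%n);c=bot.get_calibration(n);P=pose(c);return z['im'],z['d'],cloud(z['d'],c,P)
def circ(p):
    A=np.c_[2*p,np.ones(len(p))];s=np.linalg.lstsq(A,(p**2).sum(1),rcond=None)[0];return s[:2],np.sqrt(s[2]+s[:2]@s[:2])
C={n:load(n) for n in('scene','top')}
for n in C:
    im,d,X=C[n]
    tb=(abs(X[...,2])<.02)&(im.max(2)<60);print(n,'table z',np.median(X[tb][:,2]).round(4),X[tb][:,2].std().round(4))
# cups: cluster points high above table by location
seed={'top':dict(adapter=(215,210),sample=(237,264),pink1=(198,278),pink2=(257,307),ja=(148,232),jb=(128,303)),
 'scene':dict(adapter=(394,247),sample=(347,238),pink1=(355,222),pink2=(312,236),ja=(405,218),jb=(366,198))}
for n in C:
  im,d,X=C[n]
  for k,(u,v) in seed[n].items():
    W=X[v-35:v+35,u-30:u+30].reshape(-1,3)
    c0=np.median(X[v-6:v+7,u-6:u+7].reshape(-1,3)[:,:2],0)
    W=W[(np.linalg.norm(W[:,:2]-c0,axis=1)<.06)&(W[:,2]>.03)]
    zt=np.percentile(W[:,2],98);T=W[W[:,2]>zt-.006]
    cc,r=circ(T[:,:2]);print(n,k,'ztop',zt.round(4),'bbox c',((T.min(0)+T.max(0))/2)[:2].round(4),'circ',cc.round(4),r.round(4),len(T))
# deck
for n,poly in(('top',[(293,247),(350,174),(430,204),(362,290)]),('scene',[(285,290),(345,275),(360,318),(300,300)])):
  im,d,X=C[n];m=np.zeros((480,640),np.uint8);cv2.fillPoly(m,[np.array(poly)],1)
  p=X[(m>0)&(im.max(2)<60)&(X[...,2]>.03)]
  for _ in range(6):
    c0=p.mean(0);nrm=np.linalg.svd(p-c0,full_matrices=False)[2][2];nrm*=np.sign(nrm[2]);e=(p-c0)@nrm;p=p[abs(e)<max(.003,2*e.std())] if _<5 else p
  print(n,'deck n',nrm.round(4),'tilt',np.degrees(np.arccos(nrm[2])).round(2),'yaw(up)',np.degrees(np.arctan2(-nrm[1],-nrm[0])).round(2),'c',c0.round(4),e.std().round(4),len(p))
  if n=='top':
    xd=np.array([-nrm[0]*nrm[2],-nrm[1]*nrm[2],nrm[0]**2+nrm[1]**2]);xd/=np.linalg.norm(xd);yd=np.cross(nrm,xd)
    M=np.c_[xd,yd,nrm];np.savez('deck.npz',M=M,c0=c0)
z=np.load('deck.npz');M,c0=z['M'],z['c0']
for n in C:
  im,d,X=C[n];L=(X-c0)@M;inb=(abs(L[...,:2])<.16).all(2)
  for lo,hi in((.054,.067),(.010,.022),(.040,.053)):
    m=inb&(L[...,2]>lo)&(L[...,2]<hi);q=L[m];
    nc,lab,st,ce=cv2.connectedComponentsWithStats(m.astype(np.uint8))
    for i in range(1,nc):
      if st[i,4]>8:
        q=L[lab==i];cc,r=circ(q[:,:2]);print(n,lo,'px',ce[i].round(0),'n',st[i,4],'mean',q.mean(0).round(4),'box',((q.min(0)+q.max(0))/2)[:2].round(4),(q.max(0)-q.min(0))[:2].round(4),'circ',cc.round(4),r.round(4))
  m=inb&(abs(L[...,2])<.006)&(im.min(2)>90)
  nc,lab,st,ce=cv2.connectedComponentsWithStats(m.astype(np.uint8))
  for i in range(1,nc):
    if st[i,4]>3:q=L[lab==i];print(n,'deckbright',ce[i].round(0),st[i,4],q.mean(0).round(4))
E
python3 m.py
```

```text
scene table z 0.0 0.0022
top table z -0.0002 0.0023
scene adapter ztop 0.0866 bbox c [0.6102 0.2202] circ [0.6103 0.2205] 0.031 78
scene sample ztop 0.105 bbox c [0.4776 0.1673] circ [0.4786 0.1664] 0.0264 76
scene pink1 ztop 0.1055 bbox c [0.4572 0.2315] circ [0.4543 0.2306] 0.0414 88
scene pink2 ztop 0.1057 bbox c [0.3763 0.1196] circ [0.3762 0.1207] 0.0255 66
scene ja ztop 0.1128 bbox c [0.5562 0.379 ] circ [0.5564 0.3786] 0.0184 100
scene jb ztop 0.1138 bbox c [0.3894 0.4134] circ [0.3885 0.4138] 0.02 98
top adapter ztop 0.0877 bbox c [0.6102 0.2206] circ [0.6102 0.2202] 0.0311 117
top sample ztop 0.1065 bbox c [0.4797 0.1673] circ [0.4793 0.1674] 0.0254 82
top pink1 ztop 0.1057 bbox c [0.4474 0.2586] circ [0.4472 0.2586] 0.026 100
top pink2 ztop 0.1064 bbox c [0.3774 0.1221] circ [0.3776 0.122 ] 0.0256 75
top ja ztop 0.1138 bbox c [0.5572 0.3816] circ [0.5572 0.381 ] 0.0187 360
top jb ztop 0.1133 bbox c [0.3867 0.4148] circ [0.387  0.4146] 0.0187 390
top deck n [0.3638 0.4423 0.8198] tilt 34.94 yaw(up) -129.43 c [ 0.5352 -0.1169  0.1334] 0.0013 5382
scene deck n [0.3661 0.4426 0
[... 2567 characters left out ...]
 [384. 186.] 36 [-0.031   0.1234  0.0024]
top deckbright [328. 202.] 263 [-0.1403  0.0293  0.001 ]
top deckbright [425. 201.] 11 [0.0875 0.1283 0.0007]
top deckbright [374. 214.] 4 [-0.0033  0.0528 -0.0002]
top deckbright [366. 218.] 8 [-0.0135  0.0348  0.002 ]
top deckbright [337. 228.] 4 [-0.0617 -0.0204  0.0021]
top deckbright [370. 230.] 9 [0.0175 0.0132 0.0013]
top deckbright [307. 242.] 29 [-0.1088 -0.0842  0.0023]
top deckbright [361. 238.] 8 [ 0.0132 -0.0128  0.0032]
top deckbright [354. 241.] 5 [ 0.0033 -0.0286  0.0039]
top deckbright [290. 244.] 8 [-0.1511 -0.1095  0.0005]
top deckbright [344. 242.] 4 [-0.0163 -0.0403  0.0045]
top deckbright [358. 288.] 12 [ 0.088  -0.1097  0.0016]
```

>>> {"api": "jog_arm", "payload": {"motion": [[1,0,0,0,7.1],[1,0,0,0,7.1],[1,0,0,0,7.1],[1,0,0,0,7.1],[1,0,0,0,7.1],[1,0,0,0,7.1],[1,0,0,0,7.1],[1,0,0,0,7.1],[1,0,0,0,7.1],[1,0,0,0,7.1]], "force": 25}}

```text
time: 0.93
tool_pos: [0.2762, 0.6154, 0.2005]
tcp_rot: [2.326, 2.111, -0.002]
wrist_force: [0.7, 0.2, 0.2]
width: 1.001
grip_force: 0.0
```

>>> {"api": "jog_arm", "payload": {"motion": [[1,0,0,0,7.1],[1,0,0,0,7.1],[1,0,0,0,7.1],[1,0,0,0,7.1],[1,0,0,0,5.9],[1,-6,36,0,0],[1,-6,36,0,0],[1,-6,36,0,0],[1,-6,36,0,0],[1,-6,36,0,0]]}}

```text
time: 1.77
tool_pos: [0.3967, 0.4767, 0.2007]
tcp_rot: [2.84, 1.342, -0.001]
wrist_force: [0.7, -0.4, 0.5]
width: 0.999
grip_force: 0.0
```

>>> {"api": "jog_arm", "payload": {"motion": [[1,-7,36,0,0],[1,-7,36,0,0],[1,-7,36,0,0],[1,-7,36,0,0],[1,-7,36,0,0],[1,-7,36,0,0],[1,-7,36,0,0],[1,-7,36,0,0],[1,-6,40,0,0],[1,0,0,0,0]]}}

```text
time: 2.6
tool_pos: [0.614, 0.216, 0.2006]
tcp_rot: [2.841, 1.332, 0.001]
wrist_force: [0.3, -0.1, -0.6]
width: 1.003
grip_force: 0.0
```

```bash
cat > s.py <<'E'
from h import *
import sys
# usage: s.py  -> state ; helpers for moves toward world targets
z=np.load('deck.npz');M,c0=z['M'],z['c0']
AX=c0+M@np.array([-.031,.009,0])   # deck surface at the axis
def D(x,y,n): return AX+M@np.array([x,y,n])   # deck (axis-centred) -> world
def go(t,st=None,show=True):
    st=st or bot.read_state();T=R.from_rotvec(st['tcp_rot']).as_matrix()
    return (T.T@(np.array(t)-st['tool_pos'])*1e3).round(1)
def yaw(st):
    T=R.from_rotvec(st['tcp_rot']).as_matrix();return np.degrees(np.arctan2(T[1,1],T[0,1]))
if __name__=='__main__':
    st=bot.read_state();print('t',round(st['time'],2),'tcp',st['tool_pos'].round(4),'deckframe',((st['tool_pos']-AX)@M*1e3).round(1),'yawY',yaw(st).round(2),'w',round(st['width'],3),'grip',st['grip_force'],'F',st['wrist_force'].round(1))
    for a in sys.argv[1:]: print(a,go(eval(a),st))
E
python3 s.py '[.6103,.2203,.2]' 'D(0,0,62)*1' 'AX'; python3 -c "
from s import *
print(M.round(4),AX.round(4),D(0,0,.062).round(4),bot.read_state()['q'].round(2))
im,d,c,P=snap('wrist');X=cloud(d,c,P);print(P[1].round(3))
T=X[(X[...,2]>.08)&(X[...,2]<.09)&(np.linalg.norm(X[...,:2]-[.6103,.2203],axis=2)<.05)]
from m import circ
print(circ(T[:,:2]),len(T),(T.min(0)+T.max(0))/2)
" | tail -n 12
```

```text
t 2.6 tcp [0.614  0.216  0.2006] deckframe [-182.3 -159.5  231. ] yawY -39.76 w 1.003 grip 0.0 F [ 0.3 -0.1 -0.6]
[.6103,.2203,.2] [ 1.  -5.6  0.6]
D(0,0,62)*1 [ 35164.     137.1 -50783.3]
AX [-280.7  160.8   85.8]
top deckbright [425. 201.] 11 [0.0875 0.1283 0.0007]
top deckbright [374. 214.] 4 [-0.0033  0.0528 -0.0002]
top deckbright [366. 218.] 8 [-0.0135  0.0348  0.002 ]
top deckbright [337. 228.] 4 [-0.0617 -0.0204  0.0021]
top deckbright [370. 230.] 9 [0.0175 0.0132 0.0013]
top deckbright [307. 242.] 29 [-0.1088 -0.0842  0.0023]
top deckbright [361. 238.] 8 [ 0.0132 -0.0128  0.0032]
top deckbright [354. 241.] 5 [ 0.0033 -0.0286  0.0039]
top deckbright [290. 244.] 8 [-0.1511 -0.1095  0.0005]
top deckbright [344. 242.] 4 [-0.0163 -0.0403  0.0045]
top deckbright [358. 288.] 12 [ 0.088  -0.1097  0.0016]
(array([0.60985271, 0.22210896]), np.float64(0.030921859842240454)) 954 [0.60961221 0.22180059 0.08313086]
```

>>> {"api": "jog_arm", "payload": {"motion": [[1,1,-6,20,0.2],[1,0,0,30,0],[1,0,0,30,0],[1,0,0,30,0],[1,0,0,30,0],[1,0,0,13,0],[1,0,0,0,0],[-1,0,0,0,0],[-1,0,0,0,0],[-1,0,0,0,0]], "force": 25}}

```text
time: 3.48
tool_pos: [0.6079, 0.2277, 0.0514]
tcp_rot: [-2.843, -1.335, -0.007]
wrist_force: [-10.3, 6.3, 19.1]
width: 0.603
grip_force: 11.1
```

>>> {"api": "jog_arm", "payload": {"motion": [[-1,0,0,0,0],[-1,0,0,0,0],[-1,0,0,0,0],[-1,0,0,0,0]]}}

```text
time: 3.82
tool_pos: [0.6129, 0.2357, 0.0648]
tcp_rot: [-2.838, -1.331, -0.033]
wrist_force: [-12.1, 10.0, 46.4]
width: 0.015
grip_force: 27.8
```

```bash
python3 - <<'E'
from s import *
st=bot.read_state()
print(AX.round(4),M.round(3).tolist(),D(0,0,.062).round(4))
E
python3 s.py
```

```text
[ 0.5583 -0.103   0.1157] [[-0.521, 0.772, 0.364], [-0.633, -0.635, 0.442], [0.573, 0.0, 0.82]] [ 0.5808 -0.0755  0.1665]
t 3.82 tcp [0.6129 0.2357 0.0648] deckframe [-272.1 -172.9  128. ] yawY -39.76 w 0.015 grip 27.81790679669939 F [-12.1  10.   46.4]
```

```bash
python3 - <<'E'
from h import *
im,d,c,P=snap('wrist');im2,d2,c2,P2=snap('scene')
s=cv2.resize(im2[160:340,280:480],None,fx=2.4,fy=2.4,interpolation=cv2.INTER_CUBIC)
a=cv2.resize(im,None,fx=.5,fy=.5)
o=np.zeros((480,800,3),np.uint8);o[:432,:480]=s;o[:240,480:]=a
cv2.imwrite('pics/grip1.png',cv2.cvtColor(o[:, :, ::-1],cv2.COLOR_RGB2RGBA)[:,:,:3])
E
```

```text
(no output)
```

View pics/grip1.png

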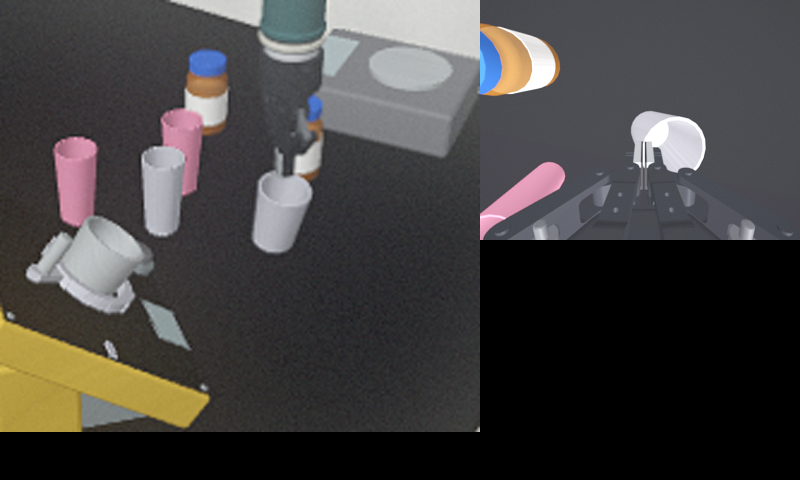

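The crop shows the fingers fully shut on or near the adapter's wall, at (290,165), and the cup tilted. The wrist view has the fingertips at about (645,150), with the cup's opening beside them. I need to find out why the grasp went wrong, so I check the geometry.

```bash
python3 - <<'E'
from s import *
c=bot.get_calibration('wrist');T=np.array(c['tool_from_camera']);print(T.round(3).tolist())
z=np.load('last_wrist.npz');st=bot.read_state();P=pose(c,st);X=cloud(z['d'],c,P)
Tm=R.from_rotvec(st['tcp_rot']).as_matrix();L=(X-st['tool_pos'])@Tm
p=np.linalg.inv(T)@np.array([0,0,0,1.]);print('tcp px',cv2.projectPoints(p[:3].reshape(1,3),np.zeros(3),np.zeros(3),K(c),np.float64(c['dist']))[0].ravel())
for u,v in((330,300),(330,320),(325,285),(345,300),(310,300),(400,230),(310,230),(370,320),(280,340),(380,340),(450,280)):print((u,v),'tool mm',(L[v,u]*1e3).round(0),'world',X[v,u].round(3),z['im'][v,u])
m=(z['im'].min(2)>140)&(X[...,2]>.005)&(X[...,2]<.12)&(np.linalg.norm(X[...,:2]-[.61,.22],axis=2)<.1)
q=X[m];print(q.min(0).round(3),q.max(0).round(3),(L[m].min(0)*1e3).round(),(L[m].max(0)*1e3).round())
print(np.percentile(q[:,2],[50,90,98,99.5]).round(3))
E
```

```text
[[0.002, -0.955, -0.297, 0.076], [1.0, 0.002, -0.0, -0.0], [0.001, -0.297, 0.955, -0.172], [0.0, 0.0, 0.0, 1.0]]
tcp px [327.86398396 273.89783132]
(330, 300) tool mm [ 10.   1. -49.] world [0.619 0.238 0.107] [77 76 82]
(330, 320) tool mm [  76.   -0. -172.] world [0.658 0.288 0.231] [87 88 92]
(325, 285) tool mm [ 11.  -1. -36.] world [0.618 0.24  0.095] [122 121 129]
(345, 300) tool mm [ 11.   7. -49.] world [0.624 0.234 0.108] [189 193 197]
(310, 300) tool mm [ 11.  -7. -49.] world [0.613 0.243 0.108] [200 204 208]
(400, 230) tool mm [ 4. 51. 67.] world [ 0.656  0.202 -0.008] [76 78 82]
(310, 230) tool mm [  5. -13.  66.] world [ 0.607  0.243 -0.007] [72 75 79]
(370, 320) tool mm [-34.  25.  11.] world [0.61  0.189 0.047] [217 216 225]
(280, 340) tool mm [  6. -16. -69.] world [0.603 0.245 0.128] [75 77 85]
(380, 340) tool mm [-35.  28.  -8.] world [0.612 0.186 0.066] [211 211 219]
(450, 280) tool mm [-33.  90.  65.] world [ 0.661  0.148 -0.006] [192 190 203]
[0.586 0.176 0.005] [0.663 0.243 0.12 ] [-36. -17. -61.] [28. 61. 54.]
[0.055 0.085 0.114 0.119]
```

>>> {"api": "jog_arm", "payload": {"motion": [[0.0,0,0,0,0],[0.0,0,0,0,0],[0.0,0,0,0,0],[0.0,0,0,-10,0],[0.0,0,0,-25,0],[0.0,0,0,-35,0],[0.0,0,0,-40,0],[1,0,0,-40,0],[1,0,0,0,0],[1,0,0,0,0]]}}

```text
time: 4.75
tool_pos: [0.6084, 0.2269, 0.2024]
tcp_rot: [2.843, 1.335, 0.01]
wrist_force: [-0.8, 0.7, -2.2]
width: 0.463
grip_force: 22.4
```

>>> {"api": "jog_arm", "payload": {"motion": [[1,0,0,0,0],[1,0,0,0,0],[1,0,0,0,0]]}}

```text
time: 5.0
tool_pos: [0.6044, 0.2258, 0.1953]
tcp_rot: [-2.843, -1.335, 0.008]
wrist_force: [0.4, 0.6, -2.0]
width: 0.464
grip_force: 22.4
```

```bash
cat > w.py <<'E'
from s import *
def circ(p):
    A=np.c_[2*p,np.ones(len(p))];s=np.linalg.lstsq(A,(p**2).sum(1),rcond=None)[0];return s[:2],np.sqrt(s[2]+s[:2]@s[:2])
def rim(n,c0,zr,rad=.05):
    im,d,c,P=snap(n);X=cloud(d,c,P)
    m=(X[...,2]>zr-.006)&(X[...,2]<zr+.006)&(np.linalg.norm(X[...,:2]-c0,axis=2)<rad)
    q=X[m];cc,r=circ(q[:,:2]);print(n,'rim',cc.round(4),r.round(4),len(q),'z',q[:,2].mean().round(4));return cc
E
python3 s.py; python3 - <<'E'
from w import *
for n in('top','scene','wrist'):
    try: rim(n,[.61,.22],.085,.07)
    except Exception as e: print(n,e)
z=np.load('last_wrist.npz');cv2.imwrite('pics/w2.png',z['im'][:,:,::-1])
E
```

```text
t 5.0 tcp [0.6044 0.2258 0.1953] deckframe [-186.6 -173.2  227.5] yawY -39.68 w 0.464 grip 22.43700677412562 F [ 0.4  0.6 -2. ]
top rim [0. 0.] 0.0 0 z nan
scene rim [0. 0.] 0.0 0 z nan
wrist rim [0. 0.] 0.0 0 z nanw.py:7: RuntimeWarning: Mean of empty slice.
  q=X[m];cc,r=circ(q[:,:2]);print(n,'rim',cc.round(4),r.round(4),len(q),'z',q[:,2].mean().round(4));return cc
  ret = ret.dtype.type(ret / rcount)
```

View pics/w2.png

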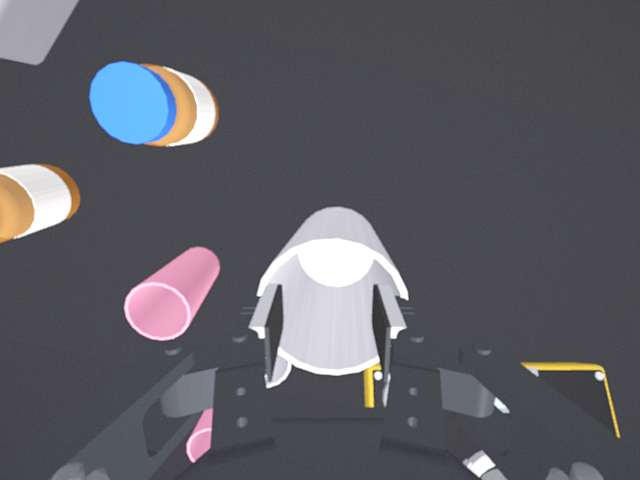

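The view shows both fingers inside the adapter at about (270,320) and (392,320), opened outward, so they hold it up from within. The rim runs from (335,243) to (335,370) and the floor is near (337,262). Holding it from inside is usable, so I measure the cup's tilt and its height relative to the tool.

```bash
python3 - <<'E'
from w import *
z=np.load('last_wrist.npz');c=bot.get_calibration('wrist');st=bot.read_state();P=pose(c,st);X=cloud(z['d'],c,P)
Tm=R.from_rotvec(st['tcp_rot']).as_matrix();L=(X-st['tool_pos'])@Tm*1e3
for v in (207,215,225,235,240,244,248,255,262,270,280,300,330,350,360,366,370,374):print((336,v),L[v,336].round(1),z['im'][v,336])
for u,v in((262,285),(268,275),(280,262),(300,250),(370,252),(395,270),(404,290),(285,362),(300,368),(370,366),(382,355),(250,310),(262,330)):print((u,v),L[v,u].round(1),z['im'][v,u])
# floor plane
p=L[250:275,315:360].reshape(-1,3);cc=p.mean(0);e=np.linalg.svd(p-cc)[2][2] if len(p)<5000 else None;print('floor',cc.round(1),e.round(3))
E
```

```text
(336, 207) [26.3  5.1 43.4] [180 178 188]
(336, 215) [28.2  4.4 15.5] [204 203 212]
(336, 225) [ 30.7   3.7 -13.4] [205 204 213]
(336, 235) [ 32.1   3.3 -33.4] [204 203 212]
(336, 240) [ 31.2   3.2 -37.3] [255 255 255]
(336, 244) [ 29.3   3.2 -36.7] [255 255 255]
(336, 248) [ 1.7  5.1 36.4] [255 255 255]
(336, 255) [-2.7  5.2 35.4] [255 255 255]
(336, 262) [-7.7  5.2 36.2] [255 255 255]
(336, 270) [-12.7   5.2  35. ] [255 255 255]
(336, 280) [-19.8   5.3  35.5] [255 255 255]
(336, 300) [-25.7   5.   19.7] [219 217 227]
(336, 330) [-27.7   4.3  -9.7] [218 217 226]
(336, 350) [-29.6   4.  -24.2] [218 216 225]
(336, 360) [-29.9   3.9 -31.5] [215 215 224]
(336, 366) [-30.7   3.8 -34.7] [215 214 224]
(336, 370) [-30.5   3.7 -37.8] [255 255 255]
(336, 374) [-33.    3.8 -37.4] [255 255 255]
(262, 285) [ 10.7 -27.9 -35.9] [255 255 255]
(268, 275) [ 15.3 -25.1 -36. ] [255 255 255]
(280, 262) [ 21.6 -19.8 -37. ] [255 255 255]
(300, 250) [ 26.8 -11.4 -37. ] [255 255 255]
(370, 252) [ 26.7  16.9 -38.8] [255 255 255]
(395, 270) [ 19.1  27.2 -39.3] [255 255 255]
(404, 290) [ 10.1  31.5 -39.2] [255 255 255]
(285, 362) [-139.   -40.1  110.7] [201 200 209]
(300, 368) [-212.7  -33.8  196.2] [171 171 182]
(370, 366) [-181.3   47.5  159.6] [255 253 246]
(382, 355) [ -4.3  19.6 -62.6] [59 56 58]
(250, 310) [  6.1 -30.6 -48.9] [70 73 79]
(262, 330) [  9.4 -22.3 -68.1] [255 255 255]
floor [-7.   5.8 34.5] [-0.913 -0.001 -0.408]
```

```bash
cat >> s.py <<'E'
def mouth(h,y,z):  # mouth-centred: h horizontal downslope, y deck y, z up (mm)
    hd=np.array([M[0,2],M[1,2],0]);hd/=np.linalg.norm(hd)
    return D(0,0,.062)+(hd*h+M[:,1]*y+np.array([0,0,1])*z)/1e3
E
python3 - <<'E'
from s import *
st=bot.read_state();print(st['time'],st['tool_pos'],yaw(st))
print(go(mouth(-70,-8,125)),go(mouth(-70,-8,56)))
E
```

```text
5.15 [0.60509571 0.22612046 0.19633879] -39.671344299811935
[-318.   166.   -94.6] [-317.8  166.1  -25.6]
```

>>> {"api": "jog_arm", "payload": {"motion": [[1,0,0,-20,0],[1,0,0,-35,0],[1,-8,4,-30,0],[1,-20,10,-10,0],[1,-30,16,0,0],[1,-30,16,0,0],[1,-30,16,0,0],[1,-30,16,0,0],[1,-30,16,0,0],[1,-30,16,0,0]], "force": 20}}

```text
time: 5.98
tool_pos: [0.5571, -0.0052, 0.2927]
tcp_rot: [-2.843, -1.336, 0.001]
wrist_force: [1.4, 0.0, -0.4]
width: 0.463
grip_force: 21.8
```

>>> {"api": "jog_arm", "payload": {"motion": [[1,-30,15,0,0],[1,-30,15,0,0],[1,-25,13,0,0],[1,-15,8,0,0],[1,-8,4,0,0],[1,0,0,0,0],[1,0,0,0,0],[1,0,0,0,0],[1,0,0,0,0]]}}

```text
time: 6.73
tool_pos: [0.5316, -0.1208, 0.2932]
tcp_rot: [-2.842, -1.338, -0.0]
wrist_force: [0.1, 0.5, -0.8]
width: 0.465
grip_force: 21.7
```

```bash
python3 s.py 'mouth(-70,-8,56)';  python3 - <<'E'
from s import *
im,d,c,P=snap('wrist');st=bot.read_state();X=cloud(d,c,P);Tm=R.from_rotvec(st['tcp_rot']).as_matrix();L=(X-st['tool_pos'])@Tm*1e3
col=L[200:400,336];print([tuple(r.round(0)) for r in col[::10]])
E
```

```text
t 6.73 tcp [ 0.5316 -0.1208  0.2932] deckframe [126.8  -9.2 127.9] yawY -39.58 w 0.465 grip 21.734179293271154 F [ 0.1  0.5 -0.8]
[(np.float64(8.0), np.float64(8.0), np.float64(155.0)), (np.float64(27.0), np.float64(5.0), np.float64(32.0)), (np.float64(30.0), np.float64(4.0), np.float64(-1.0)), (np.float64(31.0), np.float64(3.0), np.float64(-24.0)), (np.float64(32.0), np.float64(3.0), np.float64(-39.0)), (np.float64(1.0), np.float64(5.0), np.float64(36.0)), (np.float64(-6.0), np.float64(5.0), np.float64(35.0)), (np.float64(-13.0), np.float64(5.0), np.float64(35.0)), (np.float64(-19.0), np.float64(5.0), np.float64(35.0)), (np.float64(-24.0), np.float64(5.0), np.float64(30.0)), (np.float64(-25.0), np.float64(5.0), np.float64(19.0)), (np.float64(-27.0), np.float64(5.0), np.float64(10.0)), (np.float64(-28.0), np.float64(5.0), np.float64(0.0)), (np.float64(-29.0), np.float64(4.0), np.float64(-8.0)), (np.float64(-28.0), np.float64(4.0), np.float64(-18.0)), (np.float64(-29.0), np.float64(4.0), np.float64(-25.0)), (np.float64(-30.0), np.float64(4.0), np.float64(-31.0)), (np.float64(-31.0), np.float64(4.0), np.float64(-37.0)), (np.float64(-312.0), np.float64(14.0), np.float64(295.0)), (np.float64(-331.0), np.float64(14.0), np.float64(295.0))]Traceback (most recent call last):
  File "s.py", line 14, in <module>
    for a in sys.argv[1:]: print(a,go(eval(a),st))
                                      ~~~~^^^
  File "<string>", line 1, in <module>
NameError: name 'mouth' is not defined
```

>>> {"api": "jog_arm", "payload": {"motion": [[1,0,0,20,0],[1,0,0,25,0],[1,0,0,17,0],[1,0,0,8,0],[1,0,0,0,0],[1,4,0,0,0],[1,4,0,0,0],[1,4,0,0,0],[1,4,0,0,0],[1,4,0,0,0]]}}

```text
time: 7.62
tool_pos: [0.5457, -0.1072, 0.2256]
tcp_rot: [2.84, 1.335, 0.004]
wrist_force: [-1.8, -2.2, 3.4]
width: 0.467
grip_force: 21.0
```

```bash
cat >> w.py <<'E'
def col(us=(336,),step=10,r=(200,400)):
    im,d,c,P=snap('wrist');st=bot.read_state();X=cloud(d,c,P);Tm=R.from_rotvec(st['tcp_rot']).as_matrix();L=(X-st['tool_pos'])@Tm*1e3
    for u in us: print(u,[tuple(map(int,x.round())) for x in L[r[0]:r[1]:step,u]])
    print('t',st['time'],'F',st['wrist_force'].round(1),'grip',round(st['grip_force'],1),'w',round(st['width'],3));return im,L
E
python3 -c "
from w import *
col()"
```

```text
336 [(17, 7, 105), (10, 7, 101), (18, 5, 39), (21, 5, 8), (29, 4, -33), (0, 5, 36), (-7, 5, 35), (-13, 5, 34), (-20, 6, 34), (-26, 6, 32), (-33, 6, 31), (-37, 6, 27), (-35, 5, 11), (-35, 5, 0), (-34, 5, -11), (-33, 4, -21), (-32, 4, -30), (-32, 4, -38), (-33, 4, -42), (-273, 12, 226)]
t 7.6667 F [-1.  -2.6  3.4] grip 20.9 w 0.468
```

>>> {"api": "jog_arm", "payload": {"motion": [[1,4,0,0,0],[1,4,0,0,0],[1,4,0,0,0],[1,4,0,0,0],[1,4,0,0,0],[1,4,0,0,0],[1,0,0,0,0]]}}

```text
time: 8.25
tool_pos: [0.5596, -0.0872, 0.2226]
tcp_rot: [-2.842, -1.336, 0.001]
wrist_force: [-0.1, -1.2, -0.7]
width: 0.527
grip_force: 19.3
```

```bash
python3 s.py; python3 -c "
from w import *
im,L=col();cv2.imwrite('pics/w3.png',im[:,:,::-1])"
```

```text
t 8.25 tcp [ 0.5596 -0.0872  0.2226] deckframe [50.5 -9.  95.1] yawY -39.63 w 0.527 grip 19.259733584367495 F [-0.1 -1.2 -0.7]
336 [(16, 7, 117), (8, 7, 113), (1, 7, 109), (-6, 7, 103), (26, 4, -22), (17, 4, -8), (2, 5, 15), (-14, 5, 40), (-20, 5, 38), (-26, 5, 35), (-32, 5, 32), (-38, 5, 30), (-42, 5, 25), (-48, 5, 23), (-54, 5, 21), (-50, 5, 5), (-42, 4, -15), (-35, 4, -31), (-30, 4, -44), (-31, 3, -49)]
t 8.3 F [-0.4  0.1 -0.8] grip 19.4 w 0.526
```

View pics/w3.png

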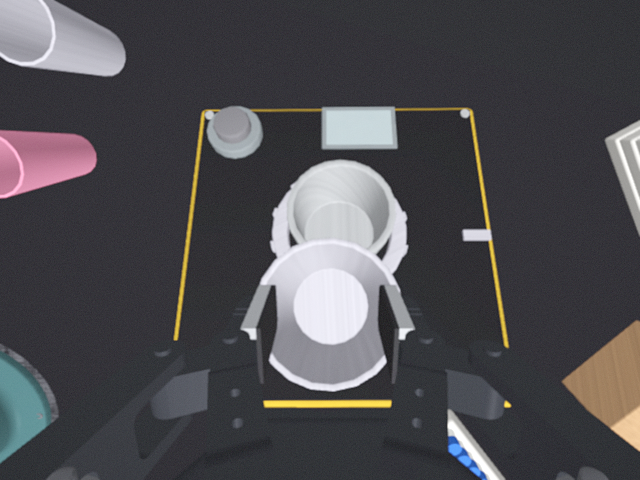

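The view shows the adapter held over the upslope side of the holder and tilted about 26° the right way, with its floor at (330,305). The holder mouth is at (340,210), the start button at (235,125) and the lock mark at (476,235). It needs a little more tilt.

>>> {"api": "jog_arm", "payload": {"motion": [[1,4,0,0,0],[1,4,0,0,0],[1,4,0,0,0],[1,0,0,0,0],[1,0,0,0,0]]}}

```text
time: 8.72
tool_pos: [0.5672, -0.0787, 0.2233]
tcp_rot: [-2.843, -1.336, 0.0]
wrist_force: [0.2, -0.8, -0.6]
width: 0.54
grip_force: 18.6
```

```bash
python3 s.py; python3 -c "
from w import *
im,L=col()
for n,a in (('x-',[(r,336) for r in range(370,400)]),):pass
m=(im.min(2)>235)|((im.min(2)>170)&(L[...,2]<-15))
ys,xs=np.where(m[230:400,240:420]);q=L[230:400,240:420][m[230:400,240:420]];q=q[(abs(q[:,0])<40)&(abs(q[:,1])<36)&(q[:,2]<-10)&(q[:,2]>-65)];print(q.min(0),q.max(0))
"
```

```text
t 8.72 tcp [ 0.5672 -0.0787  0.2233] deckframe [ 41.6  -8.5 102.1] yawY -39.64 w 0.54 grip 18.63956649091257 F [ 0.2 -0.8 -0.6]
336 [(19, 6, 100), (8, 7, 114), (-1, 7, 115), (-8, 7, 110), (-16, 7, 106), (20, 4, -16), (9, 4, -2), (-3, 5, 12), (-16, 5, 28), (-27, 5, 37), (-33, 5, 34), (-38, 5, 29), (76, 0, -172), (-48, 5, 23), (-54, 5, 20), (-59, 5, 17), (-63, 5, 13), (-48, 4, -16), (-35, 4, -39), (-29, 3, -52)]
t 8.7667 F [-0.9 -0.7 -0.6] grip 18.7 w 0.539
[-31.58682143 -29.32958279 -57.09107727] [ 23.98158859  29.19422082 -15.00491716]
```

>>> {"api": "jog_arm", "payload": {"motion": [[1,0,0,-15,0],[1,0,0,-20,0],[1,10,2,-5,0],[1,15,2,0,0],[1,20,2,0,0],[1,18,2,0,0],[1,12,0,10,0],[1,6,0,15,0],[1,0,0,8,0],[1,0,0,3,0]]}}

```text
time: 9.6
tool_pos: [0.6233, -0.0208, 0.2231]
tcp_rot: [-2.84, -1.336, 0.008]
wrist_force: [-0.0, 0.8, -1.8]
width: 0.537
grip_force: 19.7
```

>>> {"api": "jog_arm", "payload": {"motion": [[1,0,0,2,0],[1,0,0,0,0],[1,0,0,0,0]]}}

```text
time: 9.85
tool_pos: [0.625, -0.0221, 0.2257]
tcp_rot: [2.843, 1.335, 0.001]
wrist_force: [0.3, -0.5, -1.1]
width: 0.534
grip_force: 19.7
```

```bash
sed -i '/^if __name__/,/^    for a/d' s.py; cat >> s.py <<'E'
if __name__=='__main__':
    st=bot.read_state();q=st['tool_pos']-D(0,0,.062);hd=M[:,2]*[1,1,0];hd/=np.linalg.norm(hd)
    print('t',round(st['time'],2),'tcp',st['tool_pos'].round(4),'deck',((st['tool_pos']-AX)@M*1e3).round(1),'mouth hyz',(q@hd*1e3).round(1),(q@M[:,1]*1e3).round(1),(q[2]*1e3).round(1),'yawY',yaw(st).round(2),'w',round(st['width'],3),'grip',round(st['grip_force'],1),'F',st['wrist_force'].round(1))
    for a in sys.argv[1:]: print(a,go(eval(a),st))
E
python3 s.py; python3 -c "
from w import *
im,L=col(r=(120,400));cv2.imwrite('pics/w4.png',im[:,:,::-1])"
```

```text
t 9.85 tcp [ 0.625  -0.0221  0.2257] deck [-23.    0.2 150.2] mouth hyz 69.3 0.2 59.1 yawY -39.7 w 0.534 grip 19.7 F [ 0.3 -0.5 -1.1]
336 [(80, 8, 227), (70, 9, 226), (59, 9, 227), (48, 9, 228), (38, 9, 228), (26, 9, 229), (15, 9, 227), (4, 9, 228), (-8, 9, 228), (-7, 8, 177), (-17, 8, 173), (-26, 8, 167), (-34, 8, 161), (19, 4, -14), (7, 4, 3), (-8, 5, 24), (-22, 5, 40), (-27, 5, 36), (-33, 5, 34), (-38, 5, 30), (-43, 5, 26), (-49, 5, 24), (-54, 5, 21), (-59, 5, 18), (-51, 4, -3), (-41, 4, -24), (-35, 4, -39), (-30, 3, -50)]
t 9.9 F [ 0.4  0.  -0.2] grip 19.7 w 0.538
```

View pics/w4.png

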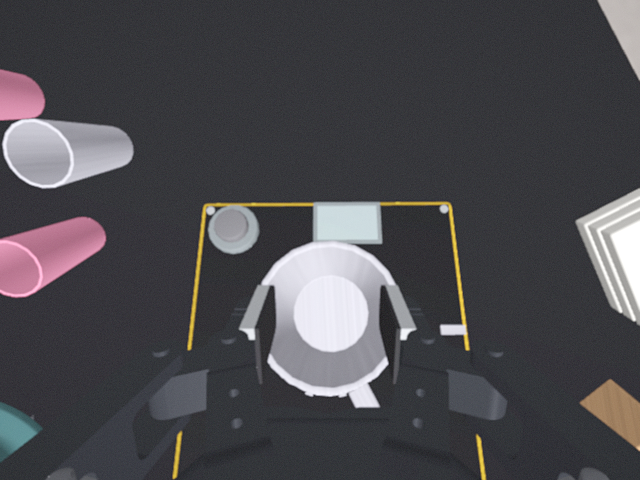

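The adapter is centred over the holder at the right tilt. Its floor is at (330,312), aligned with the deck's axis column. I now slide it in along the holder axis.

>>> {"api": "jog_arm", "payload": {"motion": [[1,-4,0,6,0],[1,-4,0,6,0],[1,-4,0,6,0],[1,-4,0,6,0],[1,-5,0,6,0],[1,-4,0,6,0],[1,-4,0,6,0],[1,-4,0,6,0],[1,0,0,0,0]]}}

```text
time: 10.65
tool_pos: [0.6151, -0.0399, 0.1962]
tcp_rot: [2.843, 1.332, 0.051]
wrist_force: [-3.9, 23.0, 54.9]
width: 0.541
grip_force: 48.8
```

```bash
python3 s.py; python3 -c "
from w import *
im,L=col(r=(220,400))"
```

```text
t 10.65 tcp [ 0.6151 -0.0399  0.1962] deck [-23.4   3.9 114.6] mouth hyz 49.3 3.9 29.7 yawY -39.81 w 0.541 grip 48.8 F [-3.9 23.  54.9]
336 [(-7, 8, 137), (-15, 7, 131), (-23, 7, 127), (21, 4, -20), (9, 4, -2), (-5, 5, 17), (-20, 5, 36), (-26, 5, 34), (-31, 5, 30), (-37, 5, 28), (-43, 5, 25), (-48, 5, 23), (-53, 5, 19), (-58, 5, 16), (-51, 5, -3), (-41, 4, -24), (-34, 4, -39), (-29, 3, -52)]
t 10.7 F [-4.4 23.5 55. ] grip 48.8 w 0.542
```

>>> {"api": "jog_arm", "payload": {"motion": [[1,6,0,-8,0],[1,6,0,-8,0],[1,6,0,-8,0],[1,3,0,-4,0],[1,0,0,0,0],[1,0,0,0,0],[1,0,0,0,0]]}}

```text
time: 11.28
tool_pos: [0.6161, -0.0313, 0.2032]
tcp_rot: [-2.842, -1.335, 0.005]
wrist_force: [0.1, -0.3, -1.4]
width: 0.542
grip_force: 36.2
```

```bash
python3 s.py; cat > sc.py <<'E'
from w import *
from scipy.optimize import least_squares
im,d,c,P=snap('scene');X=cloud(d,c,P);L=(X-AX)@M*1e3   # deck frame mm, axis centred
# holder rim ring (n 57..66)
m=(np.hypot(L[...,0],L[...,1])<41)&(L[...,2]>20)&(L[...,2]<58)&(im.min(2)>70)
q=L[m];cc=least_squares(lambda p:np.hypot(q[:,0]-p[0],q[:,1]-p[1])-37,[0,0],loss='soft_l1').x;print('holder axis',cc.round(1),len(q))
for lo,hi in((64,75),(75,85),(85,95),(95,105),(105,115),(115,125),(125,135),(135,145),(145,155),(155,165)):
    m=(np.hypot(L[...,0],L[...,1])<50)&(L[...,2]>lo)&(L[...,2]<hi)&(im.min(2)>120)
    q=L[m]
    if len(q)>12:
        s=least_squares(lambda p:np.hypot(q[:,0]-p[0],q[:,1]-p[1])-p[2],[0,0,29],loss='soft_l1').x;print(lo,len(q),s.round(1),q.min(0).round(),q.max(0).round())
E
python3 sc.py; python3 -c "
from w import *
im,L=col(r=(220,400))
m=(im.min(2)>200)&(L[...,2]>8)&(L[...,2]<45)&(abs(L[...,1])<35)&(L[...,0]<-15)&(L[...,0]>-70)
q=L[m];A=np.c_[q[:,:2],np.ones(len(q))];
for _ in range(5):
    s=np.linalg.lstsq(A,q[:,2],rcond=None)[0];e=q[:,2]-A@s;k=abs(e)<2;A,q=A[k],q[k]
print('floor plane slopes',s.round(3),len(q),(q.min(0)+q.max(0))/2,q.min(0),q.max(0))"
```

```text
t 11.28 tcp [ 0.6161 -0.0313  0.2032] deck [-25.4  -0.8 124.5] mouth hyz 56.6 -0.8 36.7 yawY -39.69 w 0.542 grip 36.2 F [ 0.1 -0.3 -1.4]
holder axis [-1.3 -2. ] 486
64 51 [-9.6 -5.  27.2] [-22.  -7.  65.] [20. 26. 75.]
75 78 [-7.  -2.4 26.2] [-25. -10.  75.] [21. 27. 85.]
85 78 [-6.9 -3.  27.3] [-25. -12.  85.] [22. 26. 95.]
95 76 [-5.2 -1.8 27.7] [-29.  -9.  95.] [ 25.  29. 105.]
105 86 [-4.3 -2.3 28.9] [-26. -10. 105.] [ 26.  31. 115.]
115 90 [-3.4 -2.  29.6] [-29. -11. 115.] [ 28.  33. 125.]
125 99 [-2.3 -1.8 30.1] [-27. -31. 125.] [ 30.  33. 135.]
135 138 [-1.3 -0.6 30.1] [-24. -34. 135.] [ 31.  33. 145.]
145 104 [-0.9 -0.7 30.8] [-32. -32. 145.] [ 31.  34. 155.]
155 16 [ 1.4 -2.  32.7] [-32.  -6. 155.] [ 17.  32. 164.]
336 [(-10, 8, 146), (-18, 8, 140), (-26, 7, 135), (20, 4, -19), (9, 4, -2), (-4, 5, 15), (-21, 5, 37), (-27, 5, 35), (-32, 5, 31), (-38, 5, 30), (-43, 5, 26), (-48, 5, 22), (-53, 5, 19), (-58, 5, 16), (-51, 5, -4), (-42, 4, -23), (-34, 4, -40), (-30, 3, -51)]
t 11.3833 F [-0.9  0.3 -1.2] grip 36.2 w 0.538
floor plane slopes [5.3600e-01 3.6000e-02 4.8456e+01] 3279 [-39.22273179  -1.33896923  26.82846995] [-60.70606079 -25.22862885  15.51747299] [-17.73940279  22.55069039  38.13946692]
```

>>> {"api": "jog_arm", "payload": {"motion": [[1,-5,0,-4,0],[1,0,0,0,0],[1,-3,0,4,0],[1,-3,0,4,0],[1,-3,0,4,0],[1,-3,0,4,0],[1,-3,0,5,0],[1,0,0,0,0],[1,0,0,0,0]], "force": 20}}

```text
time: 12.13
tool_pos: [0.6039, -0.0465, 0.1875]
tcp_rot: [-2.843, -1.335, 0.002]
wrist_force: [-0.7, -0.1, -1.3]
width: 0.542
grip_force: 36.2
```

```bash
python3 s.py; python3 sc.py
```

```text
t 12.13 tcp [ 0.6039 -0.0465  0.1875] deck [-18.4  -0.7 100.4] mouth hyz 37.1 -0.7 21.0 yawY -39.69 w 0.542 grip 36.2 F [-0.7 -0.1 -1.3]
holder axis [-1.3 -3. ] 399
64 82 [ 1.8 -1.4 26.6] [-19. -12.  64.] [30. 28. 75.]
75 84 [ 1.7 -2.1 28.4] [-16. -12.  75.] [31. 30. 85.]
85 83 [ 3.7 -0.5 28.3] [-18. -10.  85.] [34. 31. 95.]
95 84 [ 3.1 -2.6 30.5] [-19. -14.  95.] [ 35.  31. 105.]
105 121 [ 4.9 -0.8 30.1] [-17. -35. 105.] [ 37.  32. 115.]
115 130 [ 5.9  0.1 30.6] [-25. -34. 115.] [ 39.  32. 125.]
125 71 [ 6.7 -0.5 30.8] [-26. -30. 125.] [ 40.  33. 135.]
```

>>> {"api": "jog_arm", "payload": {"motion": [[1,-2,0,4,0],[1,-2,0,4,0],[1,-2,0,4,0],[1,-2,0,4,0],[1,-2,0,4,0],[1,-2,0,4,0],[1,-2,0,4,0],[1,0,0,0,0],[1,0,0,0,0]]}}

```text
time: 12.93
tool_pos: [0.5955, -0.0578, 0.1599]
tcp_rot: [2.843, 1.336, -0.001]
wrist_force: [1.3, -2.9, -0.4]
width: 0.541
grip_force: 31.7
```

```bash
python3 s.py; python3 sc.py
```

```text
t 12.93 tcp [ 0.5955 -0.0578  0.1599] deck [-22.7   0.1  69.8] mouth hyz 23.1 0.1 -6.6 yawY -39.67 w 0.541 grip 31.7 F [ 1.3 -2.9 -0.4]
holder axis [-1.3 -3.1] 384
64 97 [ 1.2 -0.9 29.8] [-23. -14.  64.] [32. 34. 75.]
75 114 [ 1.5  0.1 30. ] [-20. -31.  75.] [34. 33. 85.]
85 129 [ 2.1  0.3 30.4] [-28. -32.  85.] [34. 34. 95.]
95 59 [ 2.6  0.4 31. ] [-32. -30.  95.] [ 37.  36. 105.]
105 13 [   290.9 -36704.4  36733.4] [ -9.  26. 105.] [ 21.  31. 114.]
```

>>> {"api": "jog_arm", "payload": {"motion": [[0.0,-3,0,0,0],[0.0,-4,0,0,0],[-1,-3,0,0,0],[-1,0,0,-5,0],[-1,0,0,-5,0],[-1,0,0,0,0],[-1,0,0,0,0]]}}

```text
time: 13.57
tool_pos: [0.589, -0.0648, 0.1707]
tcp_rot: [-2.843, -1.336, -0.0]
wrist_force: [-0.2, -0.1, -0.1]
width: 0.005
grip_force: 0.0
```

```bash
python3 s.py; python3 sc.py
```

```text
t 13.57 tcp [ 0.589  -0.0648  0.1707] deck [-8.7 -0.5 73.2] mouth hyz 13.5 -0.5 4.2 yawY -39.67 w 0.005 grip 0.0 F [-0.2 -0.1 -0.1]
holder axis [-1.  -2.8] 379
64 115 [ 0.1 -0.3 30.3] [-27. -33.  64.] [32. 32. 75.]
75 149 [ 0.6 -0.  30.5] [-31. -33.  75.] [33. 34. 85.]
85 147 [ 0.8  0.2 30.9] [-34. -31.  85.] [34. 35. 95.]
```

>>> {"api": "jog_arm", "payload": {"motion": [[-1,0,0,-20,0],[-1,0,0,-35,0],[-1,5,-5,-35,0],[1,10,-20,-20,0],[1,10,-30,0,0],[1,10,-35,0,0],[1,10,-35,0,0],[1,10,-30,0,0],[1,10,-20,0,0],[1,5,-10,0,0]]}}

```text
time: 14.45
tool_pos: [0.4896, 0.109, 0.2801]
tcp_rot: [-2.841, -1.338, 0.001]
wrist_force: [-0.7, -0.7, -0.9]
width: 0.97
grip_force: 0.0
```

>>> {"api": "jog_arm", "payload": {"motion": [[1,10,-20,10,0],[1,10,-15,10,0],[1,10,-5,0,0],[1,5,0,0,0],[1,0,0,0,0],[1,0,0,0,0],[1,0,0,0,0]]}}

```text
time: 15.03
tool_pos: [0.4839, 0.1588, 0.2608]
tcp_rot: [2.843, 1.334, 0.001]
wrist_force: [-0.0, 0.2, 0.3]
width: 1.002
grip_force: 0.0
```

```bash
python3 s.py '[.479,.167,.2]'; cat > seat.py <<'E'
from w import *
import sys
for n in ('top','scene'):
    im,d,c,P=snap(n);X=cloud(d,c,P);L=(X-AX)@M*1e3
    m=(np.hypot(L[...,0],L[...,1])<45)&(L[...,2]>66)&(L[...,2]<150)&(im.min(2)>60)
    q=L[m];zt=np.percentile(q[:,2],98);t=q[q[:,2]>zt-5];A=np.c_[t[:,:2],np.ones(len(t))];cc,r=circ(t[:,:2]);s=np.linalg.lstsq(A,t[:,2],rcond=None)[0]
    print(n,'n',len(q),'top98',zt.round(1),'med top',np.median(t[:,2]).round(1),'circ',cc.round(1),r.round(1),'slopes',s[:2].round(3),len(t))
E
python3 seat.py; python3 -c "
from w import *
rim('wrist',[.479,.167],.104)"
```

```text
t 15.03 tcp [0.4839 0.1588 0.2608] deck [ -44.  -223.7  207.7] mouth hyz 119.5 -223.7 94.3 yawY -39.72 w 1.002 grip 0.0 F [-0.   0.2  0.3]
[.479,.167,.2] [ 3.1 -9.1 60.8]
top n 575 top98 94.7 med top 92.5 circ [-0.4 -0.2] 31.1 slopes [-0.002 -0.001] 150
scene n 435 top98 93.6 med top 91.4 circ [0.6 0.2] 31.2 slopes [-0.007  0.004] 115
wrist rim [0.4787 0.168 ] 0.0257 546 z 0.1024
```

>>> {"api": "jog_arm", "payload": {"motion": [[-1,3,-9,15,0],[-1,0,0,30,0],[-1,0,0,30,0],[-1,0,0,30,0],[-1,0,0,15,0],[-1,0,0,0,0],[-1,0,0,0,0],[-1,0,0,0,0]]}}

```text
time: 15.85
tool_pos: [0.4793, 0.1678, 0.1419]
tcp_rot: [2.843, 1.335, 0.004]
wrist_force: [1.2, 0.2, -0.1]
width: 0.001
grip_force: 0.0
```

```bash
python3 s.py '[.479,.1675,.067]'; python3 -c "
from w import *
rim('wrist',[.479,.167],.104)"
```

```text
t 15.85 tcp [0.4793 0.1678 0.1419] deck [-115.3 -233.   112.5] mouth hyz 123.4 -233.0 -24.7 yawY -39.69 w 0.001 grip 0.0 F [ 1.2  0.2 -0.1]
[.479,.1675,.067] [-0.5 -0.1 74.9]
wrist rim [0.4785 0.1679] 0.0259 1136 z 0.1024
```

Centred within 1 mm. I go down into the cup and expand the fingers.

>>> {"api": "jog_arm", "payload": {"motion": [[-1,0,0,20,0],[-1,0,0,25,0],[-1,0,0,20,0],[-1,0,0,10,0],[-1,0,0,0,0],[-1,0,0,0,0],[0.0,0,0,0,0],[0.0,0,0,0,0],[1,0,0,0,0],[1,0,0,0,0]], "force": 20}}

```text
time: 16.73
tool_pos: [0.4797, 0.1683, 0.067]
tcp_rot: [2.843, 1.336, 0.006]
wrist_force: [0.9, 0.9, 2.9]
width: 0.383
grip_force: 19.2
```

>>> {"api": "jog_arm", "payload": {"motion": [[1,0,0,0,0],[1,0,0,0,0],[1,0,0,-10,0],[1,0,0,-20,0],[1,0,0,-35,0],[1,0,0,-35,0],[1,0,0,-35,0],[1,0,0,-35,0],[1,0,0,-25,0],[1,0,0,0,0]]}}

```text
time: 17.57
tool_pos: [0.481, 0.1685, 0.2675]
tcp_rot: [2.842, 1.335, 0.016]
wrist_force: [1.0, 0.2, -0.3]
width: 0.381
grip_force: 18.8
```

>>> {"api": "jog_arm", "payload": {"motion": [[1,0,0,0,0],[1,0,0,0,0]]}}

```text
time: 17.73
tool_pos: [0.4769, 0.1673, 0.259]
tcp_rot: [-2.843, -1.336, 0.004]
wrist_force: [0.7, -0.1, -1.9]
width: 0.384
grip_force: 18.9
```

```bash
python3 s.py; cat > cup.py <<'E'
from w import *
im,d,c,P=snap('wrist');st=bot.read_state();X=cloud(d,c,P);Tm=R.from_rotvec(st['tcp_rot']).as_matrix();L=(X-st['tool_pos'])@Tm*1e3
for u in(328,):print(u,[tuple(map(int,x.round())) for x in L[180:420:10,u]])
m=(im.min(2)>170)&(L[...,2]<-8)&(L[...,2]>-70)&(abs(L[...,0])<42)&(abs(L[...,1])<40)
m[:, :]&=True
q=L[m];q=q[np.hypot(q[:,0],q[:,1])>15]
print('rim? min',q.min(0).round(1),'max',q.max(0).round(1),len(q))
E
python3 cup.py
```

```text
t 17.73 tcp [0.4769 0.1673 0.259 ] deck [ -46.7 -234.5  207.4] mouth hyz 121.5 -234.5 92.5 yawY -39.66 w 0.384 grip 18.9 F [ 0.7 -0.1 -1.9]
328 [(11, 1, 258), (-1, 1, 260), (-13, 1, 258), (21, 0, 57), (23, 0, 24), (24, 0, 1), (25, 0, -17), (26, 0, -34), (-16, 1, 61), (-20, 1, 52), (-21, 0, 38), (-22, 0, 26), (-22, 0, 13), (-23, 0, 3), (-23, 0, -7), (-24, 0, -15), (-26, 0, -22), (-26, 0, -29), (-26, 0, -37), (-265, 2, 260), (-282, 2, 259), (-300, 2, 259), (-319, 2, 260), (-337, 2, 260)]
rim? min [-28.4 -25.7 -69.8] max [26.5 25.8 -8. ] 6826
```

>>> {"api": "jog_arm", "payload": {"motion": [[1,0,0,-20,0],[1,-5,8,-20,0],[1,-15,20,-5,0],[1,-22,30,0,0],[1,-22,30,0,0],[1,-22,30,0,0],[1,-22,30,0,0],[1,-22,30,0,0],[1,-20,25,0,0],[1,-10,15,0,0]]}}

```text
time: 18.62
tool_pos: [0.5424, -0.098, 0.3021]
tcp_rot: [-2.843, -1.332, 0.008]
wrist_force: [-0.7, 0.2, -1.3]
width: 0.379
grip_force: 18.9
```

>>> {"api": "jog_arm", "payload": {"motion": [[1,-5,10,0,0],[1,0,0,0,0],[1,0,0,15,0],[1,0,0,17,0],[1,0,0,8,0],[1,0,0,0,0],[1,0,0,0,0]]}}

```text
time: 19.2
tool_pos: [0.5475, -0.1036, 0.2644]
tcp_rot: [-2.841, -1.337, 0.003]
wrist_force: [-0.1, 0.0, 0.4]
width: 0.386
grip_force: 18.9
```

```bash
python3 s.py
```

```text
t 19.2 tcp [ 0.5475 -0.1036  0.2644] deck [ 91.2  -7.9 117.7] mouth hyz -42.9 -7.9 97.8 yawY -39.59 w 0.386 grip 18.9 F [-0.1  0.   0.4]
```

>>> {"api": "jog_arm", "payload": {"motion": [[1,4,0,0,0],[1,4,0,0,0],[1,4,0,0,0],[1,4,0,0,0],[1,4,0,0,0],[1,4,0,0,0],[1,4,0,0,0],[1,4,0,0,0],[1,4,0,0,0],[1,4,0,0,0]]}}

```text
time: 20.03
tool_pos: [0.5742, -0.0735, 0.2649]
tcp_rot: [-2.843, -1.336, -0.001]
wrist_force: [-0.4, -1.7, 1.7]
width: 0.391
grip_force: 19.9
```

```bash
python3 s.py; python3 cup.py
```

```text
t 20.03 tcp [ 0.5742 -0.0735  0.2649] deck [ 58.5  -6.4 141.1] mouth hyz -2.6 -6.4 98.4 yawY -39.67 w 0.391 grip 19.9 F [-0.4 -1.7  1.7]
328 [(33, 0, 106), (23, 0, 118), (12, 0, 131), (-1, 0, 146), (-10, 0, 144), (-17, 0, 136), (-25, 0, 132), (23, 0, -27), (-17, 0, 62), (-25, 0, 61), (-31, 0, 58), (-38, 0, 56), (-45, 0, 54), (-51, 0, 51), (-45, 0, 28), (-39, 0, 8), (-35, 0, -9), (-31, 0, -24), (-29, 0, -34), (-27, 0, -43), (-135, 1, 81), (-307, 1, 265), (-325, 1, 265), (-344, 1, 265)]
rim? min [-28.9 -25.9 -69.1] max [23.8 25.9 -8.1] 1744
```

>>> {"api": "jog_arm", "payload": {"motion": [[1,4,0,0,0],[1,4,0,0,0],[1,4,0,0,0],[1,4,0,0,0],[1,4,0,0,0],[1,4,0,0,0],[1,0,0,0,0]]}}

```text
time: 20.67
tool_pos: [0.5894, -0.0548, 0.265]
tcp_rot: [-2.842, -1.336, -0.0]
wrist_force: [-1.3, -1.3, -1.3]
width: 0.41
grip_force: 18.5
```

```bash
python3 s.py; python3 cup.py; python3 - <<'E'
from w import *
im,d,c,P=snap('scene');X=cloud(d,c,P);L=(X-AX)@M*1e3
m=(np.hypot(L[...,0],L[...,1])<41)&(L[...,2]>66)&(L[...,2]<92)&(im.min(2)>60);q=L[m]
A=np.c_[2*q[:,:2],np.ones(len(q))]
for lo in(66,74,82):
    k=q[(q[:,2]>lo)&(q[:,2]<lo+8)];cc,r=circ(k[:,:2]);print('adapter',lo,cc.round(1),r.round(1),len(k))
E
```

```text
t 20.67 tcp [ 0.5894 -0.0548  0.265 ] deck [ 38.8  -6.5 155.1] mouth hyz 21.5 -6.5 98.5 yawY -39.64 w 0.41 grip 18.5 F [-1.3 -1.3 -1.3]
328 [(20, 0, 203), (10, 0, 198), (21, 0, 93), (10, 0, 106), (-2, 0, 120), (-16, 0, 137), (-29, 0, 145), (-37, 0, 140), (14, 0, -15), (0, 0, 6), (-19, 0, 34), (-38, 0, 59), (-45, 0, 56), (-50, 0, 51), (-56, 0, 48), (-62, 0, 44), (-68, 0, 42), (-51, 0, 7), (-36, 0, -23), (-25, 0, -44), (-142, 1, 91), (-150, 1, 87), (-155, 1, 81), (-167, 1, 82)]
rim? min [-26.9 -23.9 -69.2] max [21.3 24.1 -8. ] 2026
adapter 66 [-0.3 -1.1] 30.2 83
adapter 74 [-0.3  0.1] 30.6 119
adapter 82 [-0.  0.] 31.1 140
```

>>> {"api": "jog_arm", "payload": {"motion": [[1,-2,0,-12,0],[1,0,1,-13,0],[1,12,1,0,0],[1,15,2,0,0],[1,15,2,0,0],[1,12,1,5,0],[1,7,0,8,0],[1,2,0,10,0],[1,0,0,6,0],[1,0,0,0,0]]}}

```text
time: 21.6
tool_pos: [0.6314, -0.0129, 0.2574]
tcp_rot: [-2.841, -1.336, 0.009]
wrist_force: [0.2, -0.2, -1.6]
width: 0.414
grip_force: 19.4
```

>>> {"api": "jog_arm", "payload": {"motion": [[1,0,0,0,0],[1,0,0,0,0]]}}

```text
time: 21.77
tool_pos: [0.6331, -0.0135, 0.2612]
tcp_rot: [-2.844, -1.335, 0.001]
wrist_force: [-0.1, 0.4, -1.3]
width: 0.413
grip_force: 19.5
```

```bash
python3 s.py; cat > sc2.py <<'E'
from w import *
from scipy.optimize import least_squares
im,d,c,P=snap('scene');X=cloud(d,c,P);L=(X-AX)@M*1e3
for lo in range(66,206,10):
    m=(np.hypot(L[...,0],L[...,1])<50)&(L[...,2]>lo)&(L[...,2]<lo+10)&(im.min(2)>110)
    q=L[m]
    if len(q)>12:
        s=least_squares(lambda p:np.hypot(q[:,0]-p[0],q[:,1]-p[1])-p[2],[0,0,25],loss='soft_l1').x;print(lo,len(q),s.round(1),q.min(0).round(),q.max(0).round())
E
python3 sc2.py; python3 cup.py
```

```text
t 21.77 tcp [ 0.6331 -0.0135  0.2612] deck [-12.3   1.  186. ] mouth hyz 81.1 1.0 94.7 yawY -39.69 w 0.413 grip 19.5 F [-0.1  0.4 -1.3]
66 114 [ 0.1 -0.5 30.3] [-29. -33.  66.] [32. 33. 76.]
76 169 [ 0.1  0.2 30.5] [-32. -33.  76.] [32. 37. 86.]
86 138 [ 0.4  0.6 31. ] [-32. -34.  86.] [33. 36. 94.]
106 41 [-0.3  1.1 20.5] [-14.  -7. 108.] [ 22.  24. 116.]
116 67 [ 1.2  2.5 20.8] [-15. -11. 116.] [ 24.  26. 126.]
126 67 [ 1.3  0.9 22.2] [-15. -10. 126.] [ 25.  26. 136.]
136 75 [ 2.6  1.1 22.7] [-16.  -8. 136.] [ 27.  27. 146.]
146 74 [ 3.6  0.4 23.6] [-16.  -8. 146.] [ 30.  29. 156.]
156 82 [ 4.3  0.5 24.1] [-15.  -7. 156.] [ 30.  29. 166.]
166 75 [ 5.1 -0.3 25.2] [-16.  -8. 166.] [ 32.  29. 176.]
176 85 [ 6.8  1.  24.8] [-14. -12. 176.] [ 32.  29. 186.]
186 83 [ 8.2  0.5 25.6] [-14.  -6. 186.] [ 35.  29. 196.]
196 109 [ 9.1  0.7 25.7] [-11. -27. 196.] [ 37.  30. 206.]
328 [(10, 0, 262), (-2, 0, 263), (-15, 0, 264), (-17, 0, 217), (-26, 0, 208), (-36, 0, 203), (-46, 0, 197), (-56, 0, 192), (12, 0, -12), (-3, 0, 12), (-26, 0, 50), (-39, 0, 59), (-45, 0, 56), (-51, 0, 52), (-56, 0, 48), (-64, 0, 47), (-61, 0, 31), (-46, 0, -1), (-35, 0, -25), (-26, 0, -44), (-163, 0, 115), (-170, 0, 110), (-177, 0, 105), (-184, 0, 100)]
rim? min [-27.7 -23.8 -68.7] max [21.1 23.3 -8. ] 1997
```

>>> {"api": "jog_arm", "payload": {"motion": [[1,-4,0,5,0],[1,-3,0,5,0],[1,-4,0,5,0],[1,-3,0,5,0],[1,-4,0,5,0],[1,-3,0,5,0],[1,-3,0,5,0],[1,-3,0,5,0],[1,-2,0,5,0],[1,-2,0,5,0]]}}

```text
time: 22.7
tool_pos: [0.6134, -0.0372, 0.2108]
tcp_rot: [-2.843, -1.336, -0.0]
wrist_force: [-0.4, -0.3, -0.4]
width: 0.415
grip_force: 19.5
```

```bash
python3 s.py; python3 sc2.py
```

```text
t 22.7 tcp [ 0.6134 -0.0372  0.2108] deck [-15.9   0.8 127.1] mouth hyz 50.4 0.8 44.3 yawY -39.67 w 0.415 grip 19.5 F [-0.4 -0.3 -0.4]
66 93 [-0.8 -1.3 30.9] [-25. -16.  66.] [32. 33. 76.]
76 99 [ 0.3  0.4 30.2] [-30. -30.  76.] [32. 33. 86.]
86 135 [-0.7 -0.9 30.3] [-32. -31.  86.] [34. 36. 96.]
96 66 [ 0.8  0.9 24.1] [-19.  -6.  96.] [ 26.  29. 106.]
106 82 [ 2.2  1.9 23.7] [-18.  -7. 106.] [ 30.  31. 116.]
116 75 [ 3.4  0.5 24.7] [-16. -10. 116.] [ 30.  27. 126.]
126 78 [ 4.9  0.8 25. ] [-15. -12. 126.] [ 31.  29. 136.]
136 108 [ 5.7  0.6 25.5] [-14. -28. 136.] [ 32.  30. 146.]
146 94 [ 6.7  1.1 25.7] [-21. -25. 146.] [ 35.  31. 156.]
156 20 [ 7.   1.6 25.8] [-20. -21. 156.] [ 25.  27. 166.]
```

>>> {"api": "jog_arm", "payload": {"motion": [[1,-2,0,5,0],[1,-2,0,5,0],[1,-3,0,5,0],[1,-2,0,5,0],[1,-2,0,4,0],[1,0,0,0,0],[1,0,0,0,0]]}}

```text
time: 23.33
tool_pos: [0.6061, -0.0456, 0.1867]
tcp_rot: [-2.843, -1.335, 0.002]
wrist_force: [-0.1, 0.3, -2.2]
width: 0.414
grip_force: 18.7
```

```bash
python3 s.py; python3 sc2.py
```

```text
t 23.33 tcp [ 0.6061 -0.0456  0.1867] deck [-20.6   0.5 101. ] mouth hyz 39.2 0.5 20.2 yawY -39.68 w 0.414 grip 18.7 F [-0.1  0.3 -2.2]
66 93 [-0.2 -0.9 30.7] [-23. -16.  66.] [32. 32. 76.]
76 94 [ 0.8  0.3 30.5] [-30. -23.  76.] [33. 35. 86.]
86 133 [-0.3 -0.4 30.4] [-32. -29.  86.] [35. 34. 96.]
96 74 [ 1.8  0.5 25.1] [-17.  -8.  96.] [ 29.  28. 106.]
106 92 [ 1.6  0.1 25.8] [-16. -29. 106.] [ 29.  30. 116.]
116 107 [ 2.3  1.  25.6] [-24. -26. 116.] [ 30.  31. 126.]
126 36 [ 3.4  0.4 25.8] [-21. -25. 126.] [ 31.  29. 135.]
136 17 [ 5.6 -2.5 28.6] [ -7. -28. 136.] [ 24.  26. 145.]
146 13 [12.4  0.1 25.1] [ -1. -23. 147.] [ 28.  26. 155.]
```

Close to seated. I release it the same way as the adapter and lift out.

>>> {"api": "jog_arm", "payload": {"motion": [[0.0,-3,0,0,0],[0.0,-4,0,0,0],[-1,-3,0,0,0],[-1,0,0,-5,0],[-1,0,0,-5,0],[-1,0,0,0,0],[-1,0,0,0,0],[-1,0,0,-20,0],[-1,0,0,-35,0],[-1,0,0,-35,0]]}}

```text
time: 24.22
tool_pos: [0.5988, -0.0534, 0.2865]
tcp_rot: [-2.842, -1.335, 0.006]
wrist_force: [0.7, 0.2, 0.6]
width: -0.002
grip_force: 0.0
```

>>> {"api": "jog_arm", "payload": {"motion": [[-1,0,0,-30,0],[-1,0,0,-10,0],[-1,0,0,0,0],[-1,0,0,0,0]]}}

```text
time: 24.55
tool_pos: [0.6003, -0.0534, 0.3274]
tcp_rot: [2.843, 1.335, 0.001]
wrist_force: [0.0, 0.6, -1.5]
width: -0.002
grip_force: 0.0
```

```bash
python3 s.py; python3 sc2.py; python3 -c "
from w import *
im,d,c,P=snap('wrist');X=cloud(d,c,P);L=(X-AX)@M*1e3
def f(m,nm,r=None):
    q=L[m];cc,rr=circ(q[:,:2]);print(nm,len(q),'mean',q.mean(0).round(1),'box',((q.min(0)+q.max(0))/2).round(1),'circ',cc.round(1),rr.round(1))
R2=np.hypot(L[...,0],L[...,1])
f((R2<40)&(L[...,2]>119)&(L[...,2]<129)&(im.min(2)>200),'sample rim')
f((R2<40)&(L[...,2]>88)&(L[...,2]<98)&(im.min(2)>200),'adapter rim')
f((R2>66)&(R2<95)&(L[...,0]>0)&(L[...,2]>54)&(L[...,2]<66),'post top')
f((R2>100)&(L[...,0]<-70)&(L[...,1]<-70)&(L[...,1]>-120)&(L[...,2]>18)&(L[...,2]<27),'button top')
f((R2>100)&(L[...,0]<-70)&(L[...,1]<-70)&(L[...,1]>-120)&(L[...,2]>6)&(L[...,2]<18),'housing')
cv2.imwrite('pics/w5.png',im[:,:,::-1])"
```

```text
t 24.55 tcp [ 0.6003 -0.0534  0.3274] deck [ 68.    1.  210.7] mouth hyz 29.5 1.0 160.8 yawY -39.68 w -0.002 grip 0.0 F [ 0.   0.6 -1.5]
66 96 [-0.8 -1.7 31.3] [-27. -13.  66.] [32. 33. 76.]
76 93 [ 0.5  0.8 30.4] [-22. -32.  76.] [33. 34. 86.]
86 141 [-0.9 -1.  30.4] [-34. -31.  86.] [33. 34. 96.]
96 78 [-4.6 -0.6 25.7] [-21.  -9.  96.] [ 24.  28. 106.]
106 117 [-4.3 -0.  25.4] [-30. -28. 106.] [ 22.  28. 116.]
116 147 [-4.2  0.6 25.9] [-33. -29. 116.] [ 24.  29. 125.]
sample rim 633 mean [ -5.5  -0.6 122.8] box [ -5.7   0.3 122.7] circ [-5.3  0.1] 25.8
adapter rim 699 mean [ 3.3 -0.3 92.4] box [ 1.2 -0.2 93. ] circ [ 0.3 -0.2] 28.6
post top 199 mean [70.4 38.  58.6] box [70.2 38.5 57.9] circ [70.4 37.9] 5.3
button top 995 mean [-167.3  -93.4   21.6] box [-162.8  -95.    22.5] circ [-166.   -94.1] 70.5
housing 1274 mean [-158.3  -92.6   11.6] box [-152.7  -94.9   12. ] circ [-154.4  -96.3] 67.0
```

View pics/w5.png

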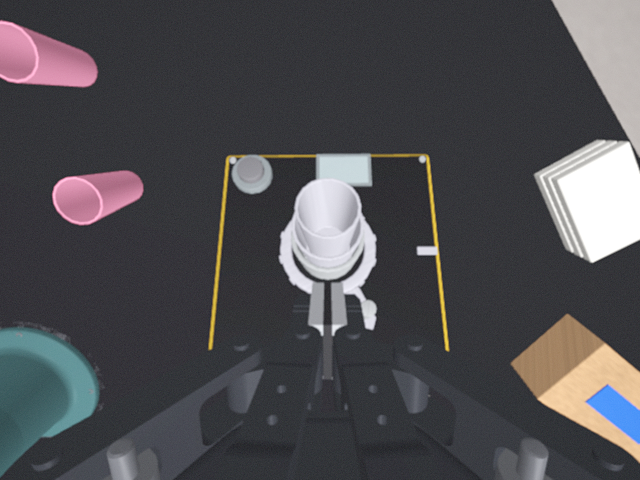

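The view shows the sample nested in the adapter, with its rim at (328,210), the post at (368,308), the lock mark at (428,251) and the button at (250,172). The sample rim stands at 123 mm (124 expected). Next is the post.

```bash
python3 - <<'E'
from s import *
print(go(D(.0595,.038,.0344)))
th=np.radians(np.linspace(28.3,90,13));p=np.c_[80*np.cos(th),80*np.sin(th),0*th];d=np.diff(p,axis=0)
T=R.from_rotvec(bot.read_state()['tcp_rot']).as_matrix();print((d@(M.T@T)).round(1).tolist())
E
```

```text
[-92.9  39.  146.7]
[[3.0, 6.2, 2.1], [3.5, 5.8, 2.4], [3.9, 5.4, 2.7], [4.3, 5.0, 2.9], [4.6, 4.5, 3.2], [4.9, 3.9, 3.4], [5.2, 3.4, 3.6], [5.4, 2.8, 3.8], [5.6, 2.2, 3.9], [5.8, 1.6, 4.0], [5.8, 1.0, 4.1], [5.9, 0.3, 4.1]]
```

>>> {"api": "jog_arm", "payload": {"motion": [[0.1,-15,7,0,0],[0.1,-25,10,0,0],[0.1,-25,11,10,0],[0.1,-20,8,15,0],[0.1,-8,3,20,0],[0.1,0,0,20,0],[0.1,0,0,10,0],[0.1,0,0,0,0],[0.1,0,0,0,0],[0.1,0,0,0,0]]}}

```text
time: 25.48
tool_pos: [0.5713, -0.1493, 0.2528]
tcp_rot: [2.843, 1.337, 0.001]
wrist_force: [0.2, -0.4, -0.2]
width: 0.547
grip_force: 0.0
```

```bash
python3 s.py 'D(.0595,.038,.0344)'
```

```text
t 25.48 tcp [ 0.5713 -0.1493  0.2528] deck [101.1  39.5  96.6] mouth hyz -63.1 39.5 86.3 yawY -39.63 w 0.547 grip 0.0 F [ 0.2 -0.4 -0.2]
D(.0595,.038,.0344) [-1.6 -1.6 74.8]
```

>>> {"api": "jog_arm", "payload": {"motion": [[0.1,0,-1,15,0],[0.1,-1,-1,20,0],[0.1,0,0,20,0],[0.1,0,0,14,0],[0.1,0,0,5,0],[0.1,0,0,0,0],[-1,0,0,0,0],[-1,0,0,0,0],[-1,0,0,0,0],[-1,0,0,0,0]], "force": 30}}

```text
time: 26.32
tool_pos: [0.5696, -0.1494, 0.1797]
tcp_rot: [2.842, 1.335, 0.003]
wrist_force: [-0.4, -0.3, -0.9]
width: 0.005
grip_force: 0.0
```

```bash
python3 s.py 'D(.0595,.038,.0344)'
```

```text
t 26.32 tcp [ 0.5696 -0.1494  0.1797] deck [60.2 38.2 36.1] mouth hyz -64.2 38.2 13.2 yawY -39.66 w 0.005 grip 0.0 F [-0.4 -0.3 -0.9]
D(.0595,.038,.0344) [-0.4 -0.2  1.8]
```

```bash
cat > post.py <<'E'
from w import *
import sys
for n in sys.argv[1:] or ('top','scene'):
    im,d,c,P=snap(n);X=cloud(d,c,P);L=(X-AX)@M*1e3;R2=np.hypot(L[...,0],L[...,1])
    for lo,hi in((24,34),(34,44),(44,53),(54,66)):
        m=(R2>60)&(R2<100)&(L[...,2]>lo)&(L[...,2]<hi)&(im.min(2)>(70 if n!='wrist' else 120))&(L[...,0]>-40)
        k,lab,st,ce=cv2.connectedComponentsWithStats(m.astype(np.uint8))
        for i in range(1,k):
            if st[i,4]>=8:
                q=L[lab==i];print(n,lo,st[i,4],'mean',q.mean(0).round(1),'box',((q.min(0)+q.max(0))/2).round(1),(q.max(0)-q.min(0)).round(0),'ang',np.degrees(np.arctan2(*q.mean(0)[1::-1])).round(1))
E
python3 post.py top scene wrist
```

```text
scene 24 25 mean [73.7 41.8 29.1] box [72.4 41.2 29.2] [14. 14.  9.] ang 29.6
scene 34 24 mean [74.  41.4 38.6] box [72.1 40.1 38.9] [13. 14. 10.] ang 29.2
scene 44 24 mean [73.5 41.7 48.1] box [72.7 39.6 48.1] [15. 15.  8.] ang 29.6
scene 54 27 mean [76.  42.2 58.5] box [76.2 41.2 59.3] [25.  9. 10.] ang 29.0
wrist 54 314 mean [66.3 37.1 58.7] box [66.5 36.9 58.8] [ 8. 15.  4.] ang 29.2
```

```bash
python3 - <<'E'
from h import *
a=np.load('last_wrist.npz')['im'][160:400,220:460];b=np.load('last_scene.npz')['im'][200:330,240:370]
a=cv2.resize(a,(400,400),interpolation=cv2.INTER_CUBIC);b=cv2.resize(b,(400,400),interpolation=cv2.INTER_CUBIC)
cv2.imwrite('pics/post1.png',np.hstack([a,b])[:,:,::-1])
E
```

```text
(no output)
```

View pics/post1.png

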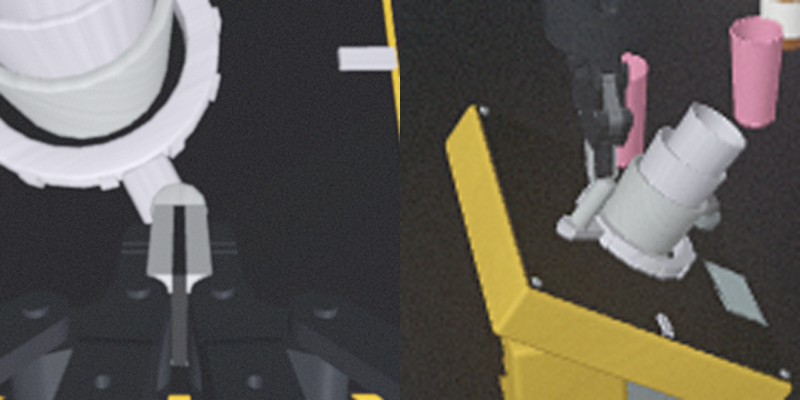

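The left crop shows the shut fingers covering the lower half of the post top at (178,205), and on the right their tips end just above it at (600,178). So the real tips lie further back than I assumed. I check this with the wrist depth.

```bash
python3 - <<'E'
from s import *
z=np.load('last_wrist.npz');c=bot.get_calibration('wrist');st=bot.read_state();P=pose(c,st);X=cloud(z['d'],c,P);Tm=R.from_rotvec(st['tcp_rot']).as_matrix();L=(X-st['tool_pos'])@Tm*1e3
for v in range(266,330,4):print(v,L[v,320].round(0),L[v,335].round(0),z['im'][v,320],z['im'][v,335])
print(K(c).round(1).tolist(),c['dist'])
E
```

```text
266 [-5. -5. 22.] [-11.   5.  37.] [214 214 224] [49 47 46]
270 [-6. -5. 20.] [-13.   5.  36.] [203 205 213] [58 58 61]
274 [  9.  -4. -21.] [ 10.   3. -22.] [191 193 196] [194 196 199]
278 [  8.  -4. -23.] [  8.   3. -23.] [194 197 200] [198 201 204]
282 [  6.  -4. -23.] [  7.   3. -24.] [179 181 185] [184 186 190]
286 [ 11.  -3. -37.] [ 11.   3. -37.] [154 158 160] [153 155 160]
290 [ 11.  -3. -41.] [ 10.   3. -40.] [153 157 159] [154 156 160]
294 [ 11.  -3. -44.] [ 10.   3. -43.] [154 156 160] [152 155 159]
298 [ 11.  -3. -47.] [ 11.   3. -47.] [155 157 160] [152 155 160]
302 [ 10.  -3. -50.] [ 10.   3. -49.] [155 158 161] [155 158 161]
306 [ 11.  -3. -54.] [ 10.   3. -53.] [155 156 160] [153 156 160]
310 [ 11.  -3. -58.] [ 11.   3. -57.] [155 158 162] [153 156 159]
314 [ 10.  -3. -59.] [ 11.   2. -60.] [153 157 161] [154 155 158]
318 [ 11.  -3. -63.] [ 11.   2. -63.] [153 155 159] [154 157 161]
322 [ 10.  -3. -65.] [ 11.   2. -65.] [153 155 160] [152 157 158]
326 [ 11.  -3. -68.] [ 11.   2. -67.] [226 228 233] [226 229 233]
[[352.2, 0.0, 327.2], [0.0, 352.2, 234.0], [0.0, 0.0, 1.0]] [0.01479566 0.         0.         0.         0.        ]
```

The shut fingertips really sit about 35 mm behind the reported TCP, which also explains the first grasp. I open, go 35 mm lower and grip the post.

>>> {"api": "jog_arm", "payload": {"motion": [[0.1,0,0,0,0],[0.1,0,0,0,0],[0.1,0,0,0,0],[0.1,0,0,8,0],[0.1,0,0,12,0],[0.1,0,0,10,0],[0.1,0,0,4,0],[0.1,0,0,0,0],[-1,0,0,0,0],[-1,0,0,0,0]], "force": 30}}

```text
time: 27.3
tool_pos: [0.5688, -0.1492, 0.1443]
tcp_rot: [2.843, 1.336, 0.0]
wrist_force: [-0.3, -0.1, 0.3]
width: 0.274
grip_force: 0.0
```

>>> {"api": "jog_arm", "payload": {"motion": [[-1,0,0,0,0],[-1,0,0,0,0]]}}

```text
time: 27.47
tool_pos: [0.5691, -0.1492, 0.1448]
tcp_rot: [2.843, 1.336, 0.001]
wrist_force: [0.2, -0.5, -0.4]
width: 0.174
grip_force: 29.4
```

```bash
python3 s.py
```

```text
t 27.47 tcp [ 0.5691 -0.1492  0.1448] deck [40.3 37.7  7.3] mouth hyz -64.3 37.7 -21.7 yawY -39.66 w 0.174 grip 29.4 F [ 0.2 -0.5 -0.4]
```

>>> {"api": "jog_arm", "payload": {"motion": [[-1,3,6.2,2.1,0],[-1,3.5,5.8,2.4,0],[-1,3.9,5.4,2.7,0],[-1,4.3,5,2.9,0],[-1,0,0,0,0]]}}

```text
time: 27.88
tool_pos: [0.5959, -0.1516, 0.1343]
tcp_rot: [-2.842, -1.336, 0.0]
wrist_force: [-0.8, 2.0, 1.9]
width: 0.176
grip_force: 29.6
```

```bash
python3 s.py; python3 post.py scene
```

```text
t 27.88 tcp [ 0.5959 -0.1516  0.1343] deck [21.9 60.   7.4] mouth hyz -49.2 60.0 -32.2 yawY -39.64 w 0.176 grip 29.6 F [-0.8  2.   1.9]
scene 24 32 mean [53.9 66.5 29.3] box [49.9 65.3 29.4] [22. 18.  9.] ang 50.9
scene 34 26 mean [57.  62.7 38.6] box [56.8 58.6 39. ] [ 9. 32. 10.] ang 47.7
scene 44 11 mean [62.5 70.9 48.5] box [62.2 68.8 48.5] [ 8. 15.  8.] ang 48.6
```

Turning well (about 49°) with only about 3 N. I continue to 90°.

>>> {"api": "jog_arm", "payload": {"motion": [[-1,4.6,4.5,3.2,0],[-1,4.9,3.9,3.4,0],[-1,5.2,3.4,3.6,0],[-1,5.4,2.8,3.8,0],[-1,5.6,2.2,3.9,0],[-1,5.8,1.6,4,0],[-1,5.8,1,4.1,0],[-1,5.9,0.3,4.1,0],[-1,0,0,0,0],[-1,0,0,0,0]]}}

```text
time: 28.77
tool_pos: [0.6387, -0.131, 0.1041]
tcp_rot: [2.843, 1.336, 0.002]
wrist_force: [0.2, 2.8, 0.4]
width: 0.174
grip_force: 29.2
```

```bash
python3 s.py; python3 post.py scene wrist; python3 sc2.py | tail -4
```

```text
t 28.77 tcp [ 0.6387 -0.131   0.1041] deck [-30.8  80.    7.4] mouth hyz -6.1 80.0 -62.4 yawY -39.66 w 0.174 grip 29.2 F [0.2 2.8 0.4]
scene 24 29 mean [ 5.  86.  29.3] box [ 2.7 85.8 28.9] [19. 19. 10.] ang 86.7
scene 34 31 mean [ 6.9 86.2 38.2] box [ 6.7 86.8 38.9] [17. 21.  9.] ang 85.4
scene 44 21 mean [10.8 84.5 47.8] box [ 9.9 81.4 47.7] [ 8. 27.  7.] ang 82.7
wrist 34 50 mean [-19.   68.   42.2] box [-18.8  68.   42. ] [3. 4. 4.] ang 105.6
wrist 34 51 mean [-19.1  91.2  42.1] box [-19.   91.2  41.9] [2. 5. 4.] ang 101.8
wrist 44 152 mean [-14.4  68.1  48.9] box [-14.7  67.6  48.5] [7. 6. 9.] ang 102.0
wrist 44 161 mean [-14.5  91.2  48.8] box [-14.7  91.2  48.7] [7. 5. 9.] ang 99.0
wrist 44 9 mean [ 9.8 72.2 48.1] box [ 9.8 72.2 47.7] [3. 0. 3.] ang 82.3
wrist 54 269 mean [-6.5 68.1 60.3] box [-6.6 67.6 60. ] [ 8.  6. 12.] ang 95.4
wrist 54 280 mean [-6.4 91.2 60.4] box [-6.4 91.2 60. ] [ 9.  5. 12.] ang 94.0
wrist 54 1493 mean [ 4.6 79.6 58.7] box [ 4.6 79.7 59.6] [15. 15.  8.] ang 86.7
wrist 54 15 mean [15.4 70.5 58.1] box [15.4 70.4 58.6] [2. 0. 7.] ang 77.7
wrist 54 18 mean [15.6 88.7 56.7] box [15.5 88.8 58.3] [2. 1. 7.] ang 80.0
66 28 [-29.3  -4.1  59.1] [ 22. -11.  66.] [32. 37. 75.]
116 13 [ 16.9 -12.1  49.2] [-32.  -7. 118.] [-14.  28. 125.]
```

>>> {"api": "jog_arm", "payload": {"motion": [[-1,2,0,1.4,0],[-1,2,0,1.4,0],[-1,0,0,0,0],[-1,0,0,0,0]]}}

```text
time: 29.25
tool_pos: [0.6406, -0.129, 0.1021]
tcp_rot: [2.843, 1.335, -0.0]
wrist_force: [-1.9, 0.3, 4.8]
width: 0.172
grip_force: 29.5
```

```bash
python3 s.py; python3 post.py wrist | grep -E '54 .{3,5} mean.* 79|80\.' ; python3 sc2.py | tail -4
```

```text
t 29.25 tcp [ 0.6406 -0.129   0.1021] deck [-34.2  80.1   7.3] mouth hyz -3.3 80.1 -64.4 yawY -39.67 w 0.172 grip 29.5 F [-1.9  0.3  4.8]
wrist 54 1500 mean [ 1.4 79.8 58.7] box [ 1.1 79.9 59.2] [16. 15.  9.] ang 89.0
wrist 54 15 mean [11.7 70.7 58.6] box [11.8 70.6 59. ] [2. 0. 7.] ang 80.6
66 36 [-28.8  -0.4  58.3] [ 18. -11.  66.] [32. 35. 76.]
```

>>> {"api": "jog_arm", "payload": {"motion": [[-1,1,0,0.7,0],[-1,0,0,0,0],[0.1,0,0,0,0],[0.1,0,0,0,0],[0.1,0,0,0,0],[0.1,0,0,-15,0],[0.1,0,0,-30,0],[0.1,0,0,-35,0],[0.1,0,0,-30,0],[0.1,0,0,-15,0]]}}

```text
time: 30.18
tool_pos: [0.6433, -0.1287, 0.2303]
tcp_rot: [2.84, 1.333, 0.008]
wrist_force: [0.7, -0.8, 1.2]
width: 0.553
grip_force: 0.0
```

>>> {"api": "jog_arm", "payload": {"motion": [[-1,0,-5,-10,0],[-1,0,-20,-20,0],[-1,10,-25,-20,0],[-1,20,-25,0,0],[-1,20,-25,0,0],[-1,10,-10,0,0],[-1,0,0,0,0],[-1,0,0,0,0],[-1,0,0,0,0]]}}

```text
time: 30.93
tool_pos: [0.5946, -0.012, 0.2745]
tcp_rot: [2.843, 1.336, -0.003]
wrist_force: [-0.7, -1.8, -0.6]
width: 0.002
grip_force: 0.0
```

```bash
python3 s.py; python3 post.py top scene wrist; python3 seat.py; python3 - <<'E'
from w import *
im,d,c,P=snap('wrist');X=cloud(d,c,P);L=(X-AX)@M*1e3;R2=np.hypot(L[...,0],L[...,1])
m=(R2>60)&(R2<101)&(L[...,2]>9)&(L[...,2]<22)&(im.min(2)>110)&(L[...,1]>40);q=L[m];print('arm',len(q),q.mean(0).round(1),'tip',q[np.argsort(-np.hypot(q[:,0],q[:,1]))[:12]].mean(0).round(1))
m=(abs(L[...,2])<5)&(R2>100)&(R2<130)&(im.min(2)>130)&(L[...,1]>95);q=L[m];print('mark',len(q),q.mean(0).round(1))
for nm,lo,hi in(('btn',18.5,27),('hous',6,18)):
    m=(L[...,0]<-60)&(L[...,0]>-125)&(L[...,1]<-65)&(L[...,1]>-120)&(L[...,2]>lo)&(L[...,2]<hi);q=L[m];cc,r=circ(q[:,:2]);print(nm,len(q),q.mean(0).round(1),((q.min(0)+q.max(0))/2).round(1),(q.max(0)-q.min(0)).round(1))
cv2.imwrite('pics/w6.png',im[:,:,::-1])
E
```

```text
t 30.93 tcp [ 0.5946 -0.012   0.2745] deck [ 14.4 -29.7 183.7] mouth hyz 57.9 -29.7 108.0 yawY -39.67 w 0.002 grip 0.0 F [-0.7 -1.8 -0.6]
top 24 25 mean [ 5.3 77.8 29.3] box [ 4.8 79.4 29.2] [ 9. 15.  9.] ang 86.1
top 34 19 mean [ 5.9 77.6 39.8] box [ 4.1 78.7 38.8] [10. 14.  9.] ang 85.6
top 44 19 mean [ 5.2 77.9 47.8] box [ 4.7 79.2 47.8] [10. 14.  7.] ang 86.2
top 54 39 mean [ 2.6 79.  58.9] box [ 1.8 79.4 59.6] [19. 15. 11.] ang 88.1
scene 24 25 mean [ 4.2 84.5 29.5] box [ 2.4 82.9 29.3] [16. 13.  9.] ang 87.2
scene 34 24 mean [ 4.2 83.6 39.1] box [ 1.9 82.4 38.8] [16.  9.  9.] ang 87.1
scene 44 21 mean [ 4.8 84.  48.5] box [ 3.7 80.5 48.3] [13. 15.  8.] ang 86.7
scene 54 24 mean [ 2.9 82.1 58.3] box [ 2.4 80.7 58. ] [16. 14.  8.] ang 88.0
wrist 24 53 mean [ 2.6 73.7 29.2] box [ 1.2 75.5 29.3] [15.  8.  9.] ang 88.0
wrist 34 62 mean [ 3.2 74.3 39.4] box [ 1.2 77.5 39. ] [15. 12. 10.] ang 87.5
wrist 44 55 mean [ 3.  73.9 49. ] box [ 1.3 76.2 48.5] [14. 10.  9.] ang 87.7
wrist 54 266 mean [ 0.9 78.7 58.4] box [ 0.6 79.6 57.3] [15. 15.  7.] ang 89.4
top n 183 top98 124.0 med top 121.8 circ [-14.3   3. ] 18.6 slopes [0.009 0.018] 44
scene n 677 top98 124.2 med top 122.3 circ [-5.   0.6] 25.8 slopes [ 0.032 -0.006] 96
arm 367 [ 2.1 70.8 14.8] tip [ 4.9 92.8 15. ]
mark 201 [ -1.8 114.    1.1]
btn 596 [-97.  -92.   20.5] [-97.2 -92.3  20.9] [30.1 30.2  4.7]
hous 778 [-92.8 -90.1  10.9] [-97.2 -92.2  12.1] [46.7 47.5 11.7]
```

View pics/w6.png

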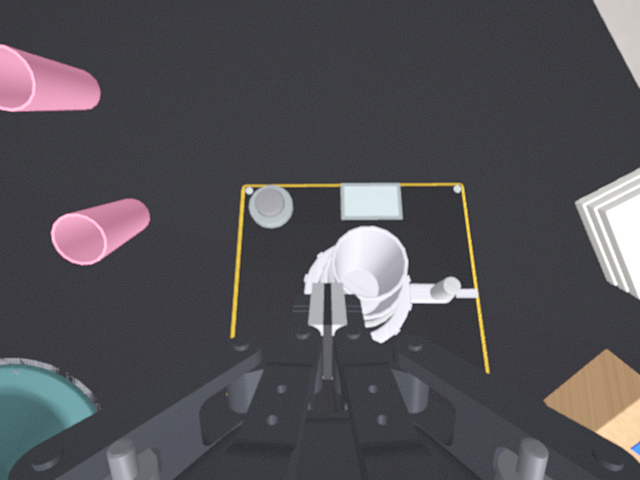

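The view shows the collar arm pointing from the ring at (410,292) through the post at (445,290) to the lock mark at (466,293), so it is lined up within about 1°. The sample is still nested, and the button is at (270,203). Next I press the button.

```bash
python3 - <<'E'
from s import *
st=bot.read_state();T=R.from_rotvec(st['tcp_rot']).as_matrix()
for k in(40,0):print(k,go(D(-.097,-.0922,.022+k/1e3)-T@np.array([-.011,0,-.0355])))
E
```

```text
40 [ 32.2 -62.9 199.8]
0 [  9.3 -62.7 232.6]
```

>>> {"api": "jog_arm", "payload": {"motion": [[-1,8,-15,0,0],[-1,12,-25,0,0],[-1,9,-18,20,0],[-1,3,-5,30,0],[-1,0,0,35,0],[-1,0,0,35,0],[-1,0,0,35,0],[-1,0,0,25,0],[-1,0,0,15,0],[-1,0,0,5,0]]}}

```text
time: 32.07
tool_pos: [0.5639, 0.0531, 0.0718]
tcp_rot: [-2.842, -1.334, 0.009]
wrist_force: [-0.3, 0.2, -0.4]
width: 0.001
grip_force: 0.0
```

>>> {"api": "jog_arm", "payload": {"motion": [[-1,0,0,0,0],[-1,0,0,0,0],[-1,0,0,0,0]]}}

```text
time: 32.32
tool_pos: [0.5685, 0.0536, 0.0775]
tcp_rot: [2.842, 1.335, 0.005]
wrist_force: [0.1, 0.4, -0.2]
width: -0.001
grip_force: 0.0
```

```bash
python3 s.py; python3 - <<'E'
from s import *
st=bot.read_state();T=R.from_rotvec(st['tcp_rot']).as_matrix()
for k in(40,0):print(k,go(D(-.097,-.0922,.022+k/1e3)-T@np.array([-.011,0,-.0355])))
E
```

```text
t 32.32 tcp [0.5685 0.0536 0.0775] deck [-126.3  -91.5   41.7] mouth hyz 92.0 -91.5 -89.0 yawY -39.68 w -0.001 grip 0.0 F [ 0.1  0.4 -0.2]
40 [-1.4 -0.5  2. ]
0 [-24.3  -0.5  34.8]
```

>>> {"api": "jog_arm", "payload": {"motion": [[-1,-5,0,7,0],[-1,-6,0,8,0],[-1,-5,0,8,0],[-1,-4,0,5,0],[-1,0,0,0,0],[-1,0,0,0,0],[-1,0,0,0,0]]}}

```text
time: 32.9
tool_pos: [0.5541, 0.0382, 0.0476]
tcp_rot: [-2.844, -1.336, -0.0]
wrist_force: [-0.1, -0.2, -1.0]
width: 0.002
grip_force: 0.0
```

>>> {"api": "jog_arm", "payload": {"motion": [[-1,-1,0,1.5,0],[-1,-1,0,1.5,0],[-1,-1,0,1.5,0],[-1,0,0,0,0],[-1,0,0,0,0]]}}

```text
time: 33.32
tool_pos: [0.5527, 0.0361, 0.0435]
tcp_rot: [2.843, 1.336, 0.002]
wrist_force: [0.3, 1.2, 0.7]
width: 0.0
grip_force: 0.9
```

```bash
cat > btn.py <<'E'
from s import *
st=bot.read_state();T=R.from_rotvec(st['tcp_rot']).as_matrix();p=st['tool_pos']+T@np.array([-.011,0,-.0355])
print('edge deck',((p-AX)@M*1e3).round(1),'Fdeck',(st['wrist_force']@M).round(1),'t',st['time'])
E
python3 btn.py
```

```text
edge deck [-97.1 -92.7  23.1] Fdeck [-0.5 -0.5  1.2] t 33.3167
```

Contact is near. I press about 10 mm along the button axis in small steps.

>>> {"api": "jog_arm", "payload": {"motion": [[-1,-1,0,1.5,0],[-1,-1,0,1.5,0],[-1,-1,0,1.5,0],[-1,0,0,0,0]]}}

```text
time: 33.65
tool_pos: [0.5509, 0.0338, 0.0393]
tcp_rot: [2.843, 1.336, 0.002]
wrist_force: [0.2, 0.5, 5.8]
width: -0.001
grip_force: 2.4
```

```bash
python3 btn.py
```

```text
edge deck [-97.2 -92.6  17.9] Fdeck [ 2.9 -0.2  5. ] t 33.65
```

>>> {"api": "jog_arm", "payload": {"motion": [[-1,-1,0,1.5,0],[-1,-1,0,1.5,0],[-1,0,0,0,0]]}}

```text
time: 33.9
tool_pos: [0.5511, 0.0336, 0.0388]
tcp_rot: [-2.843, -1.334, -0.008]
wrist_force: [-3.1, 6.0, 17.3]
width: 0.003
grip_force: 7.8
```

```bash
python3 btn.py
```

```text
edge deck [-97.3 -92.4  17.5] Fdeck [ 7.7 -6.2 15.7] t 33.9
```

>>> {"api": "jog_arm", "payload": {"motion": [[-1,-0.5,0,0.8,0],[-1,0,0,0,0],[-1,0,0,0,0],[-1,3,0,-4,0],[-1,4,0,-6,0],[-1,5,0,-8,0],[-1,5,0,-15,0],[-1,5,0,-30,0],[-1,5,-10,-35,0],[-1,5,-15,-35,0]]}}

```text
time: 34.73
tool_pos: [0.5489, 0.0718, 0.1676]
tcp_rot: [-2.844, -1.334, 0.005]
wrist_force: [1.7, -0.2, 0.5]
width: -0.002
grip_force: 0.0
```

>>> {"api": "jog_arm", "payload": {"motion": [[-1,5,-20,-35,0],[-1,0,-20,-30,0],[-1,0,-10,-20,0],[-1,0,0,0,0],[-1,0,0,0,0],[-1,0,0,0,0]]}}

```text
time: 35.23
tool_pos: [0.5138, 0.1077, 0.2512]
tcp_rot: [-2.843, -1.336, 0.004]
wrist_force: [-0.4, 0.4, -0.5]
width: -0.003
grip_force: 0.0
```

```bash
python3 s.py; python3 post.py top scene wrist; python3 seat.py; python3 - <<'E'
from w import *
for n in('wrist','top'):
    im,d,c,P=snap(n);X=cloud(d,c,P);L=(X-AX)@M*1e3;R2=np.hypot(L[...,0],L[...,1])
    m=(abs(L[...,2])<5)&(R2>100)&(R2<130)&(im.min(2)>110)&(L[...,1]>95);q=L[m];print(n,'mark',len(q),q.mean(0).round(1))
    m=(np.hypot(L[...,0]+97,L[...,1]+92)<12);print('btn n',np.median(L[m][:,2]).round(1))
E
```

```text
t 35.23 tcp [0.5138 0.1077 0.2512] deck [ -32.6 -168.2  188.1] mouth hyz 98.9 -168.2 84.7 yawY -39.66 w -0.003 grip 0.0 F [-0.4  0.4 -0.5]
top 24 23 mean [ 5.1 78.1 28.9] box [ 3.4 79.2 28.8] [10. 13.  9.] ang 86.2
top 34 22 mean [ 5.3 77.6 39.5] box [ 4.  79.7 39.4] [10. 16.  9.] ang 86.1
top 44 19 mean [ 5.3 78.3 48.6] box [ 5.4 79.4 48.7] [ 7. 15.  7.] ang 86.1
top 54 36 mean [ 2.4 78.9 59.4] box [ 1.6 78.9 58.8] [16. 15.  7.] ang 88.3
scene 24 23 mean [ 3.1 83.6 29.3] box [ 2.2 82.9 29.5] [15. 11.  8.] ang 87.9
scene 34 26 mean [ 4.8 83.5 39.5] box [ 2.1 81.5 39.1] [16. 18.  9.] ang 86.7
scene 44 21 mean [ 4.9 84.  48.4] box [ 4.8 82.4 48. ] [13. 14.  7.] ang 86.6
scene 54 25 mean [ 3.  82.4 58.2] box [ 2.7 80.8 58.1] [13. 17.  6.] ang 87.9
wrist 54 192 mean [ 0.7 80.8 58.7] box [ 0.2 81.1 58.1] [15. 12.  6.] ang 89.5
top n 984 top98 125.2 med top 123.0 circ [-5.8  0.4] 26.0 slopes [0.028 0.009] 136
scene n 670 top98 124.5 med top 122.3 circ [-5.   0.6] 26.2 slopes [0.017 0.006] 90
wrist mark 78 [-14.6 112.5  -1.4]
btn n 20.5
top mark 32 [ -3.5 114.2   2. ]
btn n 21.8
```

```bash
python3 -c "
from workcell import bot
print(bot.finish_job())"
```

```text
the job is handed in; nothing more can be done
None
```

The job is handed in at about 35 s: adapter seated, sample nested inside it, collar about 1° short of the locked mark, start button pressed fully (16 N) and back out; jars and rack were not touched.

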